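# Zero the thickness gauge on its master and swap in the walnut spacer

## Robot

A 6-joint arm with a two-finger parallel gripper is mounted at the origin on the work surface. World frame = base frame: x ahead of the robot, y to its left, z up, the work surface at z = 0. Lengths are in m, angles in rad, forces in N, time in s.
With the tool pointing down it reaches from about 0.35 to 0.975 m from the base axis. Payload 4.9 kg.
Tool frame: the origin (TCP) lies on the centre line of the jaws, within the pads' length; the fingertips stand 11 mm ahead of it and the grasp point (between the pads) lies 8 mm behind it (manip.finger_overhang is the distance from the TCP to the fingertips, in m); y points along the fingers, z is the direction in which the jaws open and shut, and the axes are right-handed (so a half turn about y gives the same grasp; the last joint's range is limited). The gripper opens to 85 mm and grips with 20 to 120 N. Pads are 22 mm wide; open, the fingers measure 114 mm over their backs; the gripper's body (76 mm by 85 mm) begins 54 mm behind the grasp point. The pads swing forward as they close: fully open they stand 13 mm farther back than shut.
Start: joints at [-0.119, 0.053, 1.613, -0, 1.476, -0.119], TCP at [0.625, 0, 0.215] pointing down, gripper open.
Joint ranges: [-3.01, 3.01], [-1.01, 2.22], [0.06, 2.58], [-1.02, 4.17], [0.09, 2.62], [-3.14, 3.14]. Speed limits (rad/s): [2.57, 2.57, 3.14, 3.14, 3.14, 3.14].

## Interface

Orientations are given as a unit quaternion [w, x, y, z].
In Python, from plant import readout, cams, workorder, manip gives the robot as it stands.
- The arm moves only by the tool play_rows, never from a script. Its arguments are lists of equal length, an entry for each row: "slide": the shift along the tool's x, y, z in cm, a list of three; "yaw": the turn about the tool's y in degrees; "grip": the closure, from -1 (fully open) to 1 (shut), so that 0 is half open. In form: {"slide": [[x, y, z], ...], "yaw": [yaw, ...], "grip": [grip, ...]}. A call has 1 to 12 rows; each row shifts and turns the commanded pose from where the row before left it, along the tool's axes as they then stand; what a row does not reach is not made up. A row lasts 1/10 s, in which the tool goes at most 50 mm and 8.59 degrees, less where a joint would pass 70% of its speed; a pose out of reach is approached as far as the arm can. A call with a gripper value outside its range is refused whole. The fingers move at their own pace and stop on an object; the grip force is fixed at half the most. Time passes only in rows, so rows that do not move let the fingers close. It gives the time, the measured TCP pose, the force and the opening at its end, in the units of the state.
- readout.state(): the state, without advancing time (a new reading comes with each control period).
- cams.grab_frame(name): name is "scene" or "side" or "wrist"; returns a dict with "image" (420x560x3 uint8, red, green, blue), "mtx" (3x3 intrinsics, pixels), "dist" ([k1, k2, p1, p2, k3] as OpenCV has them; the pictures are not rectified), "R" (3x3) and "t" (3): a world point X has camera coordinates R X + t; the wrist camera has in their place "mount" (4x4, takes a point from camera to tool coordinates, whose origin is the TCP and whose axes are the tool frame's). Camera axes: x right, y down, z forward; pixel columns grow to the right and rows downward; lengths in m; the calibration is good to about 2 mm. A picture is of the moment at which its call begins: read the wrist's pose just before it. There is no depth.
- workorder.job_done(): hands the job in, once; it reports no verdict.
The state is a dict: "time": time; "joint_pos": joint angles; "joint_vel": joint speeds; "joint_efforts": joint torques, N m; "tool_pos": TCP position; "tool_rot": TCP orientation; "contact_force": force on the tool from outside, world axes, zero at the start; "ft_torque": the same for the moment, N m; "gripper_width": opening from 0.0 (shut) to 1.0 (fully open).
Only numpy, scipy, OpenCV 4.12 (cv2) and the standard library are available. Lean on these libraries where they do the work, as an engineer would, in place of code of your own. Each camera call takes 0.05 s, during which the arm holds its last target.

## Task

Slide the aluminium master bar under the gauge's sprung roller until it is home against the end stop, let the needle settle, and turn the dial's rim until its red zero mark stands at the needle. Then draw the master out and lay it flat on the cork mat, and slide the dark wooden spacer bar in its place, home against the stop, so that it can be read against the zero you set. The stop is clamped somewhere new each time: feel for it, and never press a bar against it harder than 15 N.

Things in the scene. Friction and masses are not known exactly. Their poses are not given: they have to be found in the camera images.
- bed (a point): Centre of the bed of the thickness gauge, on its upper face 20 above the table: a green plate 330 long, 90 wide, with a steel strip down its middle. +x is the direction in which bars are slid in, z is up; the plate runs from x = -175 to +155. Sliding a bar under the roller takes 2 to 5 N, more while its ramp lifts the roller and much more (10 to 20 N) if the hand presses it down.
- rail_mouth (a point): On the bed's centre line, level with its face, at the start of the two straight guide rails (x = 0 of the bed). The rails are dark steel, 7 high, 36 apart, running 104 along +x; before this point they flare to about 44 apart over 22, and farther out (-x) the bed is open, with room for fingers.
- seat_pin (a joint): Red sprung pin, 8 thick, in the face of the end stop, a dark steel block across the rails that does not give. 0: pin stands 6 mm out; 0.006 m: pressed flush (1 N) by a bar that is home. The stop's face lies anywhere from 51 to 89 mm along +x from the bed's centre, a new place each time and not measured; at it the force rises steeply.
- roller (a point): Centre of the sprung brass roller (12 diameter, 11 wide, axle across the bed, turns freely), 30 along +x from the bed's centre. Free, its underside hangs 15 to 18 above the bed; it pushes down with 2.5 to 3.5 N and lifts up to 12. A green arm above it (57 to 71 above the table, 24 wide) carries the dial and runs back along +x to a column.
- master_mid (a point): Centre, 11 above its underside, of the aluminium master bar with a red band at its tail: 160 long (x), 30 wide (y), 22 high, 0.28 kg. The nose (+x, 80 from the centre) has a ramp rising from 12 to 22 high over its last 16. It starts on the bed, nose between the rails, short of the roller. Hold it across its width about 65 behind the centre, clear of the dial.
- spacer_mid (a point): Centre of the dark walnut spacer bar, same size and ramped nose (+x) as the master and of the same thickness, about 0.1 kg. It starts flat on the table. (The pale, shorter, thicker bar beside it is not wanted.)
- mat (a point): Cork mat fixed on the table, 220 (x) by 100 (y), 4 thick; the point is the centre of its upper face.
- bezel_centre (a point): Centre of the dial's turning rim: a black knurled ring 54 in diameter and 14 high, upright axis, face up, straight over the roller; the point is half-way up. There is clear room around it from 13 below this point upwards. Turning it needs about 0.04 N m.
- bezel_zero (a point): The red zero mark on the dial's turning rim, 24 from the dial's axis.
- needle_line (a point): The point that the blue needle points at, 24 from the dial's axis at the height of the rim's mark: when the zero mark is set, this point and the mark coincide.
- needle (a joint): Angle of the needle, rad, clockwise seen from above; 0 with the roller free, when it points along -x of the gauge; it turns 0.25 rad per mm of lift and stands between 1.0 and 1.7 with a bar under the roller.
- bezel (a joint): Angle of the dial's rim, rad, clockwise seen from above; the zero mark lies at the needle when both angles are equal. It starts between 0.1 and 0.5 and stays where it is left.
Not all that is in view belongs to the job. Of the things that look like the part that bears spacer_mid, the middle-sized one is meant.

How it is judged:
On the way, in this order (a step that is already met when the one before it is completed fails the run):
1. the master is home under the roller, seat pin pressed (value of joint seat_pin above 0.0045 m and x of master_mid in the frame of bed above -0.034 m and distance between master_mid and bed below 0.038 m and angle between master_mid's own z axis and vertical below 0.06 rad), for 0.2 s.
2. with the master still home, the zero mark stands at the needle (value of joint seat_pin above 0.0045 m and x of master_mid in the frame of bed above -0.034 m and distance between master_mid and bed below 0.038 m and horizontal distance between bezel_zero and needle_line below 0.004 m), for 0.3 s.
At the end, for the whole second after the job is handed in: The spacer is flat on the bed under the roller, home at the stop (pin pressed 4.5 mm or more); the dial's zero mark is within 5 mm of the needle at the rim; the master lies flat on the cork mat, its centre 5 mm or more inside the mat's long edges and 20 mm inside its short ones (value of joint seat_pin above 0.0045 m and x of spacer_mid in the frame of bed above -0.034 m and distance between spacer_mid and bed below 0.038 m and angle between spacer_mid's own z axis and vertical below 0.06 rad and horizontal distance between bezel_zero and needle_line below 0.005 m and x of master_mid in the frame of mat between -0.09 and 0.09 m and y of master_mid in the frame of mat between -0.045 and 0.045 m and z of master_mid in the frame of mat between 0.006 and 0.016 m and angle between master_mid's own z axis and vertical below 0.1 rad); the robot touches nothing.
It fails at once if a bar is pressed against the end stop with more than 15 N (contact force between any of master, spacer and stop above 15 N).
It also fails if it takes over 72 s, if anything falls off the work surface, if the arm or the gripper's body presses on something with over 40 N, if the wrist force passes 120 N, or if a joint passes its speed limit or range.

## Working session

There is one attempt and no reset: what is moved stays moved. The work goes in short steps, Python scripts to look and compute and a tool call to move; the robot and the scene stay as the last step left them, time stands still between calls to the robot, and variables do not carry over. Pictures are saved under pics/ and viewed, and the job is handed in when it is done.

Besides the shell and the picture viewer there is one more tool, called after ">>>" as name(argument=value, ...) on one line, values as JSON. play_rows: Moves the arm, as the interface text tells. Its arguments: {"type":"object","properties":{"slide":{"type":"array","items":{"type":"array","items":{"type":"number"}}},"yaw":{"type":"array","items":{"type":"number"}},"grip":{"type":"array","items":{"type":"number"}}},"required":["slide","yaw","grip"]}

```bash
ls -la; mkdir -p pics
cat > h.py <<'E'
import numpy as np, cv2, json
from plant import readout, cams, workorder, manip
def grab(n,fn):
    s=readout.state(); f=cams.grab_frame(n); f=dict(f); f['state']=s
    np.save('last_%s.npy'%n,f,allow_pickle=True)
    cv2.imwrite('pics/'+fn,cv2.cvtColor(f['image'],cv2.COLOR_RGB2BGR)); return f
E
python3 - <<'E'
from h import *
s=readout.state(); print(s)
for n in ['scene','side','wrist']:
    f=grab(n,n+'0.png'); print(n,{k:np.array(v).tolist() for k,v in f.items() if k not in('image','state')})
print(manip.finger_overhang,[a for a in dir(manip) if a[0]!='_'])
E
```

```text
total 12
drwxr-xr-x  3 agent agent 4096 Dec  7 01:26 .
drwxr-xr-x 23 root  root  4096 Dec  7 01:26 ..
drwxr-xr-x  2 agent agent 4096 Dec  7 01:26 pics
{'time': 0.0, 'joint_pos': array([-1.18994677e-01,  5.33748743e-02,  1.61430328e+00, -2.38169260e-05,
        1.47602226e+00, -1.19035501e-01]), 'joint_vel': array([-8.47962071e-05,  6.65779935e-04,  6.78648889e-04,  2.43961838e-04,
       -9.19911312e-05, -7.75111080e-04]), 'joint_efforts': array([ 2.70554956e-04, -3.93670499e+01, -3.70175600e+01, -1.62778279e-04,
        6.93513779e-03, -6.06393527e-06]), 'tool_pos': array([6.24332523e-01, 7.64922772e-05, 2.14146355e-01]), 'tool_rot': array([ 0.49954326, -0.50047773,  0.50056954, -0.49940835]), 'contact_force': array([ 0.16688842,  0.28235064, -0.63417832]), 'ft_torque': array([-0.02700358,  0.07060557, -0.03129844]), 'gripper_width': 1.0006504154846747}
scene {'mtx': [[438.33289319185707, 0.0, 281.1268493788509], [0.0, 438.33289319185707, 206.4635515064801], [0.0, 0.0, 1.0]], 'dist': [-0.018082577346108103, 0.0, 0.0, 0.0, 0.0], 'R': [[-0.36656660581963135, 0.9303910674336059, 0.0011
[... 480 characters left out ...]
83110092, 0.5860725898545608, -0.8003548517645273], [0.18233316341010578, -0.7793545864936956, -0.599467301887354]], 't': [0.47896148694282015, 0.2051871692864319, 1.0019428578291414]}
wrist {'mtx': [[326.90182077043124, 0.0, 278.2042938319699], [0.0, 326.90182077043124, 205.92147226948788], [0.0, 0.0, 1.0]], 'dist': [-0.045499760084961156, 0.0, 0.0, 0.0, 0.0], 'mount': [[-0.001290597116409763, 0.9570323378006073, 0.2899783418860521, -0.07442515360754644], [-0.0002794721274101296, -0.28997891725055536, 0.9570329928719918, -0.15859622027966788], [0.999999128126825, 0.0011541031567998583, 0.0006417098178685685, 0.0007469232835192186], [0.0, 0.0, 0.0, 1.0]]}
0.011 ['IKError', 'finger_overhang']
```

View pics/scene0.png

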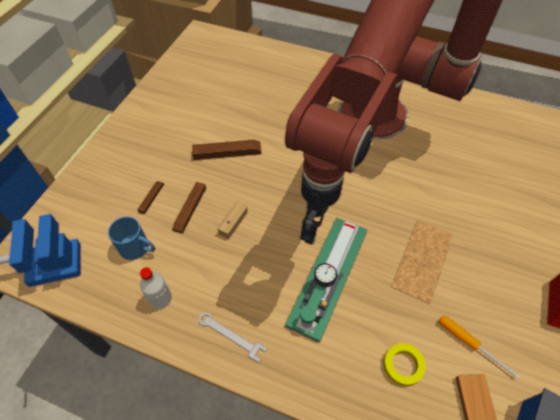

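View pics/side0.png

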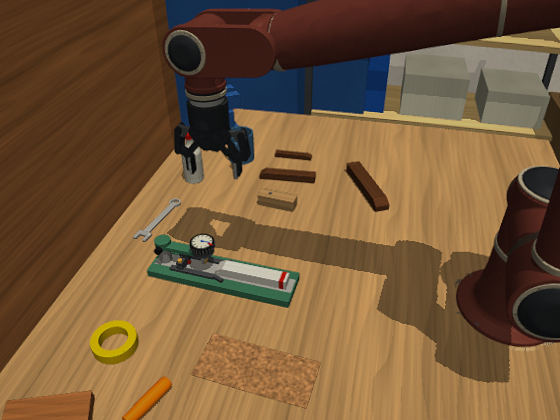

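View pics/wrist0.png

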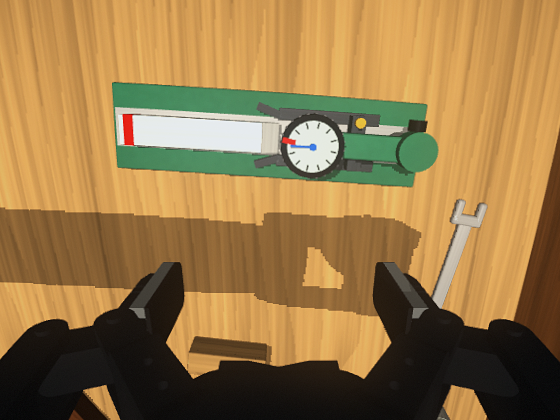

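The scene view shows dark bars at (150,197) small, (190,206) middle and (226,150) large, and a pale block at (233,219). The mat is at (422,260). The gauge runs from (350,225) to (305,330). I'll take enlarged crops and calibrated masks next.

```bash
cat >> h.py <<'E'
from scipy.spatial.transform import Rotation as Ro
def load(n): return np.load('last_%s.npy'%n,allow_pickle=True).item()
def campose(f):
    if 'R' in f: R=np.array(f['R']).T; return R,-R@np.array(f['t'])
    s=f['state']; q=s['tool_rot']; T=Ro.from_quat([q[1],q[2],q[3],q[0]]).as_matrix(); M=np.array(f['mount'])
    return T@M[:3,:3], T@M[:3,3]+s['tool_pos']
def pix(f,uv,z):
    uv=np.array(uv,float).reshape(-1,1,2)
    n=cv2.undistortPoints(uv,np.array(f['mtx']),np.array(f['dist'])).reshape(-1,2)
    R,c=campose(f); d=np.c_[n,np.ones(len(n))]@R.T
    return c+d*((z-c[2])/d[:,2])[:,None]
def ray(f,uv):
    n=cv2.undistortPoints(np.array(uv,float).reshape(-1,1,2),np.array(f['mtx']),np.array(f['dist'])).reshape(2)
    R,c=campose(f); d=R@np.r_[n,1]; return c,d/np.linalg.norm(d)
def tri(rs):
    A=sum(np.eye(3)-np.outer(d,d) for c,d in rs); b=sum((np.eye(3)-np.outer(d,d))@c for c,d in rs); return np.linalg.solve(A,b)
def proj(f,X):
    R,c=campose(f); R=R.T; t=-R@c
    return cv2.projectPoints(np.array(X,float).reshape(-1,1,3),cv2.Rodrigues(R)[0],t,np.array(f['mtx']),np.array(f['dist']))[0].reshape(-1,2)
def crop(f,x0,y0,x1,y1,s,fn):
    im=cv2.cvtColor(f['image'],cv2.COLOR_RGB2BGR)[y0:y1,x0:x1]
    cv2.imwrite('pics/'+fn,cv2.resize(im,None,fx=s,fy=s,interpolation=cv2.INTER_CUBIC))
def blobs(f,m,z,amin=60):
    c,_=cv2.findContours(m.astype(np.uint8)*255,cv2.RETR_EXTERNAL,cv2.CHAIN_APPROX_NONE)
    for k in c:
        a=cv2.contourArea(k)
        if a<amin: continue
        P=pix(f,k.reshape(-1,2),z)[:,:2].astype(np.float32)*1000
        r=cv2.minAreaRect(P); bp=cv2.boxPoints(r)
        print('px',k.reshape(-1,2).mean(0).round(),'area',a,'ctr',np.round(r[0],1),'size',np.round(r[1],1),'ang',round(r[2],1))
E
python3 - <<'E'
from h import *
f=load('scene'); g=load('side')
crop(f,130,130,270,245,5,'c1.png'); crop(g,240,130,400,225,5,'c2.png')
for n,F in(('scene',f),('side',g)):
    h=cv2.cvtColor(F['image'],cv2.COLOR_RGB2HSV); H,S,V=[h[...,i].astype(int) for i in range(3)]
    R,G,B=[F['image'][...,i].astype(int) for i in range(3)]
    print(n,'dark'); blobs(F,(H<12)&(S>110)&(V<115)&(V>25),0.011)
    print('green'); blobs(F,(H>60)&(H<90)&(S>80),0.02,300)
    print('white'); blobs(F,(S<30)&(V>190),0.042,100)
w=load('wrist');h=cv2.cvtColor(w['image'],cv2.COLOR_RGB2HSV); H,S,V=[h[...,i].astype(int) for i in range(3)]
print('wrist green');blobs(w,(H>60)&(H<90)&(S>80),0.02,300)
print('wrist white');blobs(w,(S<40)&(V>190),0.042,100)
crop(w,100,70,450,200,2.2,'c3.png')
E
```

```text
scene dark
px [554. 302.] area 510.0 ctr [471.7 576.5] size [147.6  27.6] ang 2.0
px [450.  75.] area 1215.5 ctr [-283.1  208.3] size [131.4 246.6] ang 86.0
px [473.  26.] area 1966.0 ctr [-606.6  235.8] size [137.4 462.3] ang 84.7
px [366.  85.] area 8049.5 ctr [-191.5  -45. ] size [ 336.4 1073.9] ang 84.5
green
px [324. 285.] area 1822.0 ctr [615.9  44.3] size [ 85.5 327.5] ang 86.1
white
px [326. 273.] area 135.5 ctr [625.7  38.1] size [39.1 38.4] ang 75.5
px [340. 246.] area 395.0 ctr [540.1  48.8] size [ 27.4 120.4] ang 86.3
side dark
px [513. 297.] area 5326.5 ctr [-12.5 -63.2] size [358.8 210.4] ang 78.3
px [535. 219.] area 3156.0 ctr [-113.2 -372.5] size [466.2 145.8] ang 77.5
px [530.  16.] area 1572.5 ctr [ -510.  -2453.1] size [1084.8  327. ] ang 76.4
px [328.  35.] area 18729.5 ctr [  539.9 -2059.4] size [2318.3 1199.1] ang 40.9
green
px [229. 283.] area 1733.0 ctr [610.6  53.2] size [101.4 330.2] ang 86.3
px [173. 246.] area 389.0 ctr [749.5  -9.2] size [ 45.8 120.6] ang 70.8
white
px [252. 270.] area 472.0 ctr [543.2  48.2] size [ 28.2 125.3] ang 86.4
wrist green
px [371. 147.] area 1307.0 ctr [724.3  33.5] size [27.7 62.6] ang 85.9
px [388. 168.] area 2197.5 ctr [742.5   5.4] size [123.4  52.2] ang 28.3
px [202. 160.] area 3203.0 ctr [553.1  26. ] size [ 49.3 210. ] ang 83.4
px [265. 103.] area 5834.0 ctr [615.5  77.8] size [ 34.4 327.7] ang 88.3
wrist white
px [451. 265.] area 754.0 ctr [820.8 -98.2] size [102.4  13. ] ang 80.5
px [469. 215.] area 257.5 ctr [831.9 -34.1] size [24.1 31. ] ang 79.6
px [383. 130.] area 225.5 ctr [730.   53.8] size [36.   8.8] ang 0.4
px [311. 148.] area 1739.0 ctr [658.9  36.7] size [50.4 50.3] ang 46.6
px [198. 125.] area 5079.5 ctr [549.3  52.3] size [ 36.3 173.1] ang 86.4
```

View pics/c1.png

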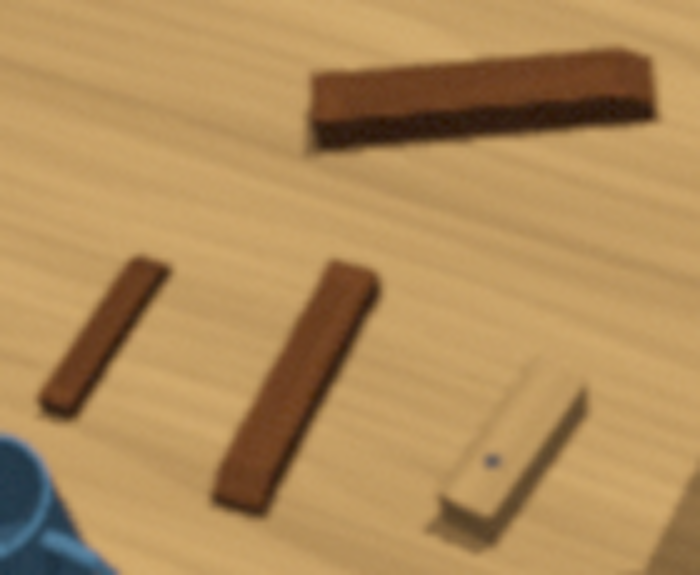

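View pics/c2.png

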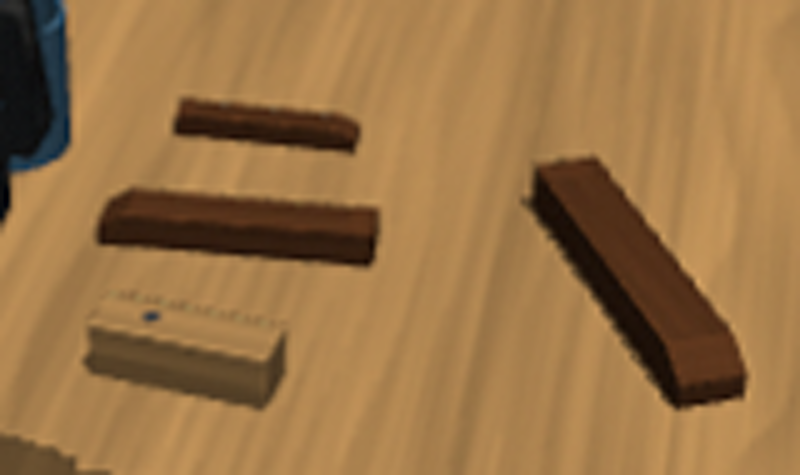

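View pics/c3.png

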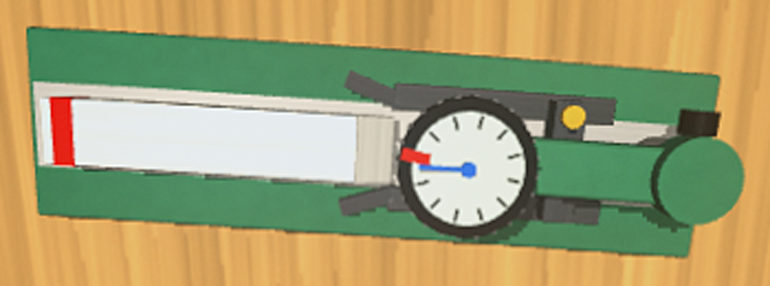

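The pixel candidates in scene are (150,197) small, (190,206) middle and (226,150) large. The middle one fits: the crops show a ramped nose toward world +x (lower end in scene, left end in side). Next I'll measure it precisely.

Run:
```python
from h import *
f=load('scene'); g=load('side'); w=load('wrist')
for n,F in(('scene',f),('side',g)):
    h=cv2.cvtColor(F['image'],cv2.COLOR_RGB2HSV); H,S,V=[h[...,i].astype(int) for i in range(3)]
    if n=='scene':
        for p in((190,206),(183,220),(150,197),(230,148)): print(h[p[1],p[0]])
    m=(V<135)&(S>90)&(H<20); 
    m2=np.zeros_like(m); 
    if n=='scene': m2[130:240,130:265]=1
    else: m2[140:220,262:400]=1
    print(n,'dark top'); blobs(F,m&m2,0.011)
    m=(S>100)&(H<20)&(V>0)
    # blue hub
    B=(H>105)&(H<125)&(S>150)&(V>100)
# dial hub
def hub(F,x0,y0,x1,y1):
    I=F['image'].astype(int); m=(I[...,2]-I[...,0]>60); m[:y0]=0;m[y1:]=0;m[:,:x0]=0;m[:,x1:]=0
    ys,xs=np.nonzero(m); return xs.mean(),ys.mean(),len(xs)
print('hub',hub(f,310,258,342,290),hub(g,185,230,220,260),hub(w,280,120,345,175))
for n,F,b in(('f',f,(310,258,342,290)),('g',g,(185,230,220,260)),('w',w,(285,110,345,175))):
    I=F['image'].astype(int); m=(I.min(2)>150)&(I.max(2)-I.min(2)<60); m[:b[1]]=0;m[b[3]:]=0;m[:,:b[0]]=0;m[:,b[2]:]=0
    c,_=cv2.findContours(m.astype(np.uint8),0,1); k=cv2.convexHull(max(c,key=cv2.contourArea)); print(n,cv2.fitEllipse(k))
crop(f,280,210,380,345,5,'c4.png'); crop(g,140,225,310,310,4.6,'c5.png')
```

```text
[ 12 175 115]
[ 12 173 115]
[ 12 168 106]
[ 13 178 113]
scene dark top
px [232. 226.] area 135.5 ctr [ 565.  -235.6] size [ 37.4 110.4] ang 64.8
px [189. 208.] area 595.5 ctr [ 557.9 -378.2] size [170.1  36.2] ang 3.5
px [150. 197.] area 266.5 ctr [ 569.4 -496.6] size [113.8  26.2] ang 1.2
px [225. 150.] area 955.0 ctr [ 329.6 -374.9] size [ 63. 207.] ang 28.9
side dark top
px [280. 203.] area 298.5 ctr [ 549.9 -240.9] size [93.3 63.3] ang 9.0
px [288. 175.] area 586.0 ctr [ 554.9 -382.6] size [158.4  65. ] ang 3.5
px [367. 186.] area 961.0 ctr [ 332.2 -380.4] size [ 61.1 246.4] ang 28.1
px [293. 155.] area 242.0 ctr [ 563.1 -497.2] size [114.7  47.3] ang 1.4
hub (np.float64(326.0), np.float64(272.0), 1) (np.float64(203.5), np.float64(240.75), 8) (np.float64(305.8), np.float64(146.52941176470588), 85)
f ((325.53656005859375, 272.9650573730469), (16.19944190979004, 18.176301956176758), 107.91259765625)
g ((201.75204467773438, 241.02467346191406), (12.252033233642578, 18.297090530395508), 79.12620544433594)
w ((312.42144775390625, 146.17868041992188), (50.822200775146484, 51.918861389160156), 40.5897216796875)
```

View pics/c4.png

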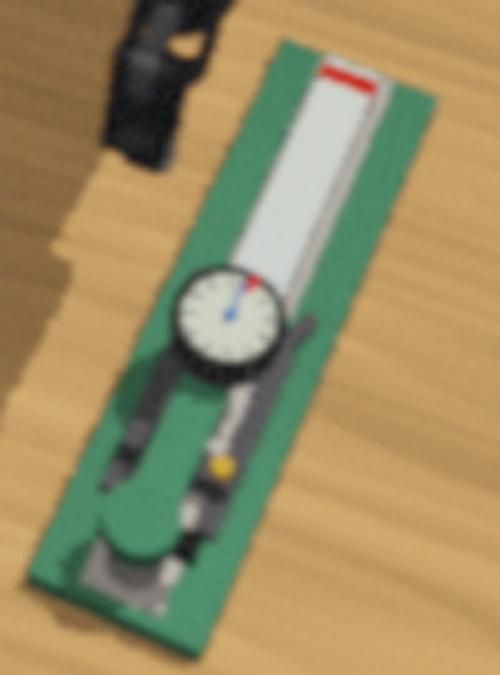

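View pics/c5.png

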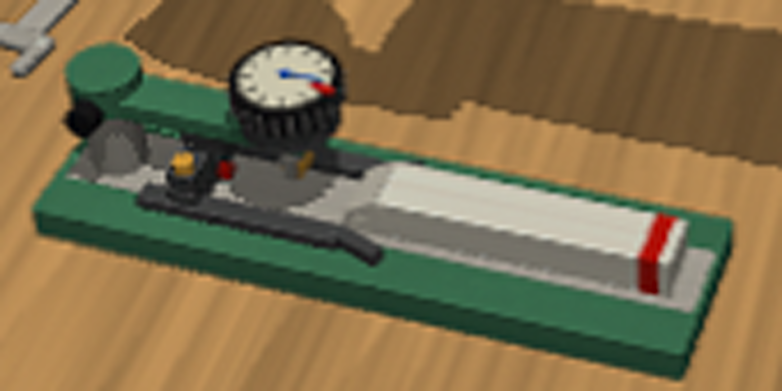

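Run:
```python
from h import *
f=load('scene'); g=load('side'); w=load('wrist')
e=[(f,(325.54,272.97)),(g,(201.75,241.02)),(w,(312.42,146.18))]
D=tri([ray(*k) for k in e]); print('dial',D*1000,[ (proj(F,D)[0]-uv).round(2) for F,uv in e])
# bed plate corners: from c4 (scene, /5 +offset) top face corners
sc=lambda p:(280+p[0]/5,210+p[1]/5); sd=lambda p:(140+p[0]/4.6,225+p[1]/4.6); wr=lambda p:(100+p[0]/2.2,70+p[1]/2.2)
print('scene corners',(pix(f,[sc(p) for p in[(282,38),(438,100),(28,580),(200,655)]],.02)*1000).round(1)[:,:2].tolist())
print('side corners',(pix(g,[sd(p) for p in[(733,220),(687,352),(37,210)]],.02)*1000).round(1)[:,:2].tolist())
print('wrist corners',(pix(w,[wr(p) for p in[(27,28),(38,214),(719,74),(690,257)]],.02)*1000).round(1)[:,:2].tolist())
# pin: side c5 (225,170) ; wrist not seen
print('pin side z=.031',pix(g,[sd((226,170))],.031)*1000)
# stop block in wrist: face left edge at c3 (548,100)-(548,135), z?
for z in(.03,.04,.05): print('stop wrist',z,(pix(w,[wr((549,102)),wr((541,203))],z)*1000).round(1)[:,:2].tolist())
# cork mat
for n,F in(('scene',f),('side',g)):
    h=cv2.cvtColor(F['image'],cv2.COLOR_RGB2HSV); print(h[260,422] if n=='scene' else h[368,255])
    H,S,V=[h[...,i].astype(int) for i in range(3)]
    m=np.zeros(H.shape,bool)
    if n=='scene': m[215:305,388:455]=1
    else: m[330:408,185:325]=1
    k=cv2.morphologyEx((m&(H<14)&(S>90)).astype(np.uint8),cv2.MORPH_CLOSE,np.ones((3,3))); k=cv2.morphologyEx(k,cv2.MORPH_OPEN,np.ones((3,3)));blobs(F,k,0.004,300)
# master tail/top, in wrist: top corners c3
print('master',(pix(w,[wr(p) for p in[(50,97),(52,166),(357,116),(356,184)]],.042)*1000).round(1)[:,:2].tolist())
# middle bar corners on top face, scene c1
s1=lambda p:(130+p[0]/5,130+p[1]/5); s2=lambda p:(240+p[0]/5,130+p[1]/5)
print('spacer tail top scene',(pix(f,[s1(p) for p in[(333,262),(378,277)]],.022)*1000).round(1)[:,:2].tolist())
print('tail top side',(pix(g,[s2(p) for p in[(377,208),(368,236)]],.022)*1000).round(1)[:,:2].tolist())
print('ramp edge top side',(pix(g,[s2(p) for p in[(138,188),(110,212)]],.022)*1000).round(1)[:,:2].tolist())
print('nose bottom side',(pix(g,[s2(p) for p in[(97,243)]],0)*1000).round(1)[:,:2].tolist(),'tail bottom',(pix(g,[s2(p) for p in[(368,265)]],0)*1000).round(1)[:,:2].tolist())
```

```text
dial [652.65149443  42.46493754  98.27224417] [array([ 0.11, -0.13]), array([-0.68,  0.2 ]), array([-1.16,  1.09])]
scene corners [[448.2, 12.6], [455.2, 101.5], [777.5, -7.1], [781.3, 78.5]]
side corners [[444.5, 12.5], [448.5, 99.3], [773.8, 78.7]]
wrist corners [[453.9, 100.0], [447.6, 11.8], [780.0, 79.4], [776.2, -9.8]]
pin side z=.031 [[688.52941411  42.64757153  31.        ]]
stop wrist 0.03 [[697.5, 65.9], [696.5, 18.9]]
stop wrist 0.04 [[695.4, 66.2], [694.4, 20.5]]
stop wrist 0.05 [[693.3, 66.4], [692.4, 22.2]]
[ 16 142 187]
[ 14 150 139]
master [[471.3, 68.8], [468.3, 38.0], [609.3, 59.9], [608.5, 29.4]]
spacer tail top scene [[481.8, -393.6], [482.0, -364.9]]
tail top side [[477.5, -398.6], [477.6, -368.6]]
ramp edge top side [[616.5, -391.0], [625.9, -362.5]]
nose bottom side [[634.2, -362.1]] tail bottom [[477.5, -372.3]]
```

>>> play_rows(slide=[[0, 0.5, 0], [0, 0.5, 0], [0, 0.5, 0], [0, 0.5, 0], [0, 0.5, 0], [0, 0.5, 0], [0, 0, 0], [0, 0, 0], [0, 0, 0], [0, 0, 0], [0, 0, 0], [0, 0, 0]], yaw=[-7.85, -7.85, -7.85, -7.85, -7.85, -7.85, -7.85, -7.85, -7.85, -7.85, -7.85, 0], grip=[-1, -1, -1, -1, -1, -1, -1, -1, -1, -1, -1, -1])

```text
time: 1.35
tool_pos: [0.6247, 0.0, 0.1849]
tool_rot: [0.707, -0.707, 0.023, -0.022]
contact_force: [-0.2, -0.5, -0.4]
gripper_width: 1.002
```

```bash
cat >> h.py <<'E'
TH=np.deg2rad(-3.7); BC=np.array([624.,45.1])
UX=np.array([np.cos(TH),np.sin(TH)]); UY=np.array([-np.sin(TH),np.cos(TH)])
def tobed(p): d=np.array(p)[:2]*1-BC; return np.array([d@UX,d@UY])
def frombed(x,y): return BC+x*UX+y*UY
def where(tgt=None,az=None):
    s=readout.state(); q=s['tool_rot']; T=Ro.from_quat([q[1],q[2],q[3],q[0]]).as_matrix(); p=s['tool_pos']*1000
    a=np.degrees(np.arctan2(T[1,0],T[0,0]))
    print('t %.2f pos %s bed %s az %.2f tilt %.2f F %s w %.1fmm'%(s['time'],p.round(1),tobed(p).round(1),a,np.degrees(np.arccos(-T[2,1])),s['contact_force'].round(1),s['gripper_width']*85))
    if tgt is not None:
        d=np.array(tgt)-p; print('slide mm',(T.T@d).round(1))
    if az is not None: print('yaw needed',round((a-az+180)%360-180,2))
    return s
E
python3 - <<'E'
from h import *
where([*frombed(-139,-1),80],-3.7)
w=grab('wrist','w1.png')
E
```

```text
t 1.35 pos [624.7   0.  184.9] bed [  3.6 -44.9] az -3.67 tilt 0.05 F [-0.2 -0.5 -0.4] w 85.1mm
slide mm [-142.5  105.    44. ]
yaw needed 0.03
```

View pics/w1.png

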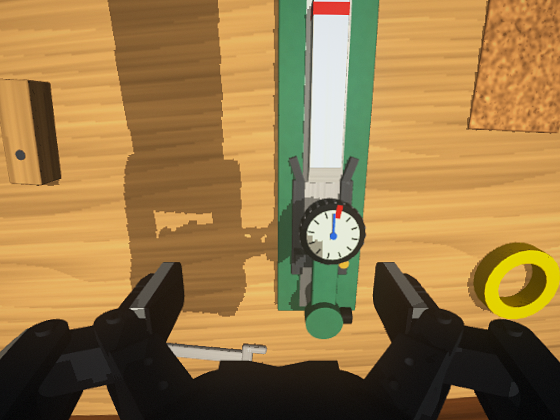

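The wrist view, now with image-down as bed +x, shows the master's tail at (331,8), the dial at (333,233) and its red mark at (339,212).

Run:
```python
from h import *
w=load('wrist'); I=w['image'].astype(int)
h=cv2.cvtColor(w['image'],cv2.COLOR_RGB2HSV); H,S,V=[h[...,i].astype(int) for i in range(3)]
for r in (30,60,100,140):
    gr=np.nonzero((H[r]>60)&(H[r]<90)&(S[r]>80))[0]; wh=np.nonzero((S[r]<30)&(V[r]>200))[0]
    a=pix(w,[(gr.min(),r),(gr.max()+1,r)],.02)*1000; b=pix(w,[(wh.min(),r),(wh.max()+1,r)],.042)*1000
    print(r,[tobed(p).round(1).tolist() for p in a],[tobed(p).round(1).tolist() for p in b])
m=(I.min(2)>150)&(I.max(2)-I.min(2)<60); m[:205]=0;m[262:]=0;m[:,:300]=0;m[:,364:]=0
c,_=cv2.findContours(m.astype(np.uint8),0,1); k=cv2.convexHull(max(c,key=cv2.contourArea)); e=cv2.fitEllipse(k); print(e)
f=np.load('last_scene.npy',allow_pickle=True).item(); g=load('side')
P=[(f,(325.54,272.97)),(g,(201.75,241.02)),(w,e[0])]
D=tri([ray(*k) for k in P])*1000; print(D,tobed(D),[(proj(F,D/1000)[0]-np.array(uv)).round(2) for F,uv in P])
```

```text
30 [[-137.0, -43.8], [-137.8, 44.7]] [[-132.5, -15.3], [-132.8, 15.8]]
60 [[-111.7, -43.8], [-112.4, 44.7]] [[-108.9, -14.7], [-109.2, 16.3]]
100 [[-76.3, -43.7], [-76.9, 44.6]] [[-75.9, -14.6], [-76.1, 15.5]]
140 [[-38.9, -43.6], [-39.3, 44.6]] [[-41.0, -14.5], [-41.2, 15.6]]
((332.7633056640625, 234.3554229736328), (48.5711555480957, 52.65534591674805), 72.49520874023438)
[652.22537474  42.37590675  98.34632587] [28.34233431 -0.89696661] [array([ 0.14, -0.32]), array([-0.48,  0.17]), array([-0.84, -0.25])]
```

>>> play_rows(slide=[[-3.6, 0, 1.1], [-3.6, 1, 1.1], [-3.6, 2.5, 1.1], [-3.4, 3, 1.1], [0, 3, 0], [0, 1, 0], [0, 0, 0]], yaw=[0, 0, 0, 0, 0, 0, 0], grip=[-1, -1, -1, -1, -1, -1, -1])

```text
time: 2.1
tool_pos: [0.4852, 0.0529, 0.0791]
tool_rot: [-0.707, 0.707, -0.024, 0.022]
contact_force: [-0.2, 0.2, 0.6]
gripper_width: 1.001
```

Run:
```python
from h import *
where([*frombed(-139,-1),36],-3.7)
w=grab('wrist','w2.png')
```

```text
t 2.10 pos [485.2  52.9  79.1] bed [-139.1   -1.2] az -3.74 tilt 0.17 F [-0.2  0.2  0.6] w 85.1mm
slide mm [ 0.2 43.1  0.2]
yaw needed -0.04
```

View pics/w2.png

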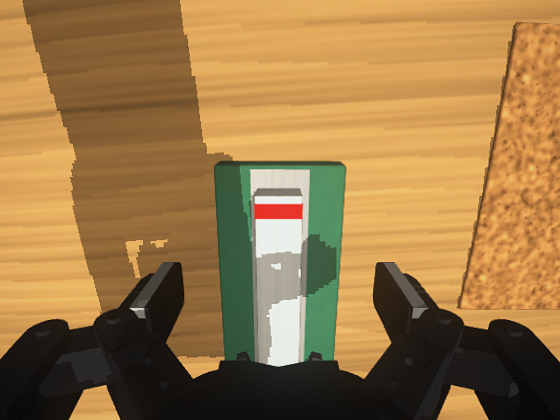

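The bar is centred between the jaws (columns 255–303 at the tail). I'll go down and grip.

>>> play_rows(slide=[[0, 2, 0.1], [0, 1.6, 0], [0, 0.8, 0], [0, 0, 0], [0, 0, 0], [0, 0, 0], [0, 0, 0], [0, 0, 0], [0, 0, 0], [0, 0, 0]], yaw=[0, 0, 0, 0, 0, 0, 0, 0, 0, 0], grip=[-1, -1, -1, 0, 0.2, 0.4, 0.5, 0.5, 0.5, 0.5])

```text
time: 3.15
tool_pos: [0.4862, 0.054, 0.0365]
tool_rot: [0.707, -0.707, 0.022, -0.023]
contact_force: [-0.2, 0.1, 0.2]
gripper_width: 0.246
```

Run:
```python
from h import *
where([*frombed(-139,0),36],-3.7)
w=grab('wrist','w3.png')
```

```text
t 3.15 pos [486.2  54.   36.5] bed [-1.381e+02 -1.000e-01] az -3.65 tilt 0.01 F [-0.2  0.1  0.2] w 20.9mm
slide mm [-0.9  0.5  0.1]
yaw needed 0.05
```

View pics/w3.png

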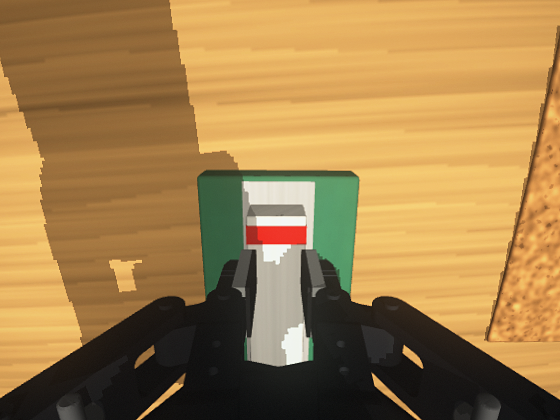

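>>> play_rows(slide=[[0, 0, 0], [0, 0, 0], [0, 0, 0], [0, 0, 0]], yaw=[0, 0, 0, 0], grip=[0.7, 1, 1, 1])

```text
time: 3.6
tool_pos: [0.4861, 0.0539, 0.0364]
tool_rot: [-0.707, 0.707, -0.023, 0.023]
contact_force: [-0.7, -0.3, 0.2]
gripper_width: -0.002
```

Run:
```python
from h import *
where([*frombed(-139,0),36],-3.7)
w=grab('wrist','w4.png')
```

```text
t 3.60 pos [486.1  53.9  36.4] bed [-1.381e+02 -1.000e-01] az -3.65 tilt 0.00 F [-0.7 -0.3  0.2] w -0.2mm
slide mm [-0.9  0.4  0.1]
yaw needed 0.05
```

View pics/w4.png

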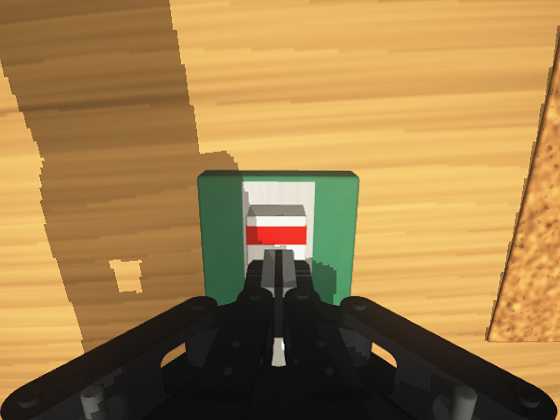

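Run:
```python
from h import *
w=load('wrist'); s=w['state']; q=s['tool_rot']; T=Ro.from_quat([q[1],q[2],q[3],q[0]]).as_matrix()
for p in([0,.011,0],[0.011,.011,0],[-.011,.011,0],[-.011,-.03,0],[0,-.03,0]): print(p,proj(w,T@np.array(p)+s['tool_pos']))
print('red band', (pix(w,[(245,243),(307,243),(246,227),(306,227)],.042)*1000).round(1), 'tail top edge', (pix(w,[(246,217),(306,217)],.042)*1000).round(1))
c=np.array([*frombed(-154,.5),42])/1000; print(proj(w,c))
crop(w,180,160,380,300,4,'c6.png')
f=grab('side','s1.png'); crop(f,200,200,360,330,5,'c7.png')
```

```text
[0, 0.011, 0] [[276.88889606 242.89666697]]
[0.011, 0.011, 0] [[276.88739396 260.65619985]]
[-0.011, 0.011, 0] [[276.89082857 224.47813603]]
[-0.011, -0.03, 0] [[276.45965484 257.1068238 ]]
[0, -0.03, 0] [[276.46812986 279.7239232 ]]
red band [[478.1  38.3  42. ]
 [480.   69.7  42. ]
 [469.5  39.6  42. ]
 [471.4  69.5  42. ]] tail top edge [[464.2  40.1  42. ]
 [466.1  69.7  42. ]]
[[277.91468933 226.76800304]]
```

View pics/c6.png

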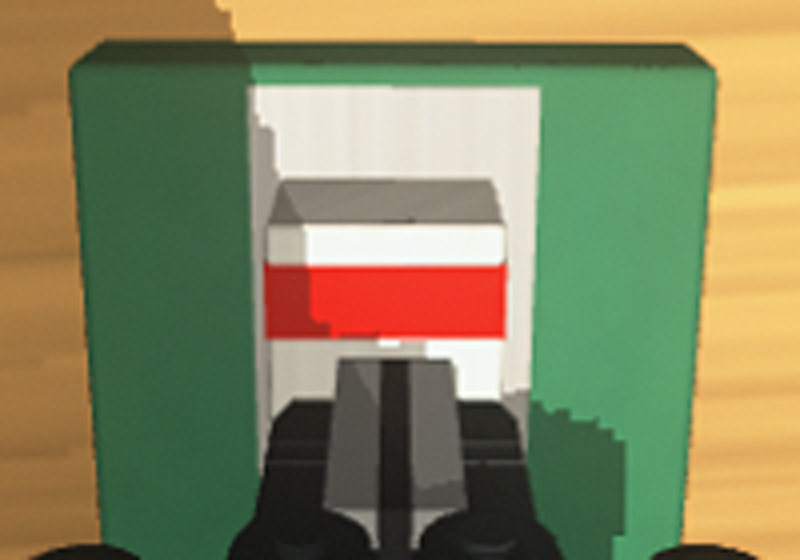

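View pics/c7.png

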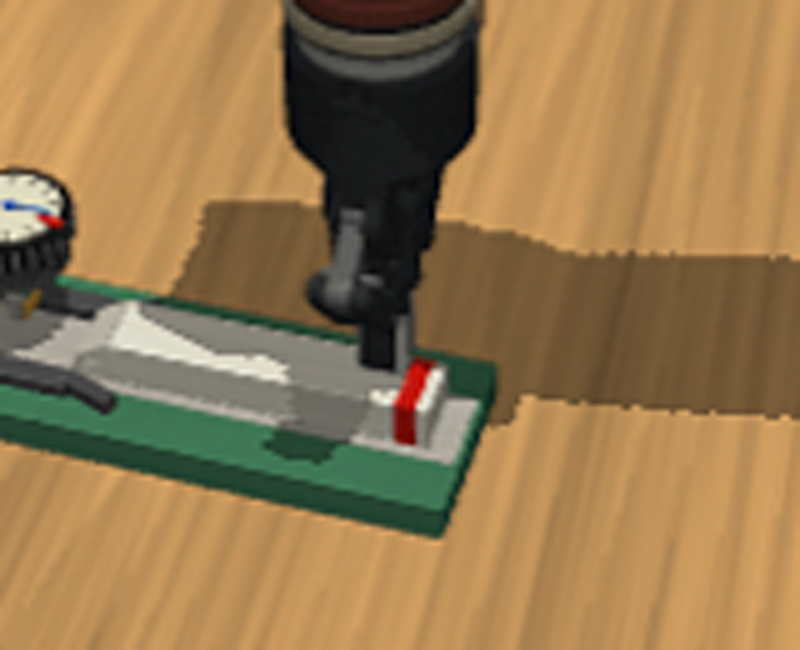

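Run:
```python
from h import *
w=load('wrist'); g=load('side')
px=lambda p:(180+p[0]/4,160+p[1]/4)
for nm,ps,z in(('bed end top',[(75,70),(712,70)],.02),('bed bottom',[(105,42),(685,42)],0),('tail top',[(270,222),(504,222)],.042),('tail bot',[(285,180),(493,180)],.02),('band',[(266,265),(505,337)],.042)):
    print(nm,[tobed(p).round(1).tolist() for p in pix(w,[px(p) for p in ps],z)*1000])
sd=lambda p:(200+p[0]/5,200+p[1]/5)
print('side tail top',[tobed(p).round(1).tolist() for p in pix(g,[sd((447,372)),sd((425,405)),sd((440,536)),sd((497,368))],.042)*1000])
print('side bed',[tobed(p).round(1).tolist() for p in pix(g,[sd((440,510)),sd((497,368))],.02)*1000])
# fingertip: side c7 lowest tip edge (360,362)-(408,372)
for z in(.025,.036,.042,.046,.05,.055): print(z,[tobed(p).round(1).tolist() for p in pix(g,[sd((360,362)),sd((390,370)),sd((408,372))],z)*1000])
a=ray(g,sd((385,368))); b=ray(w,px((398,358))); print('tip tri',tri([a,b])*1000)
```

```text
bed end top [[-174.3, -42.9], [-174.5, 44.2]]
bed bottom [[-174.4, -43.0], [-174.6, 44.8]]
tail top [[-159.9, -14.5], [-160.0, 14.3]]
tail bot [[-158.7, -14.4], [-158.8, 14.6]]
band [[-154.2, -15.2], [-144.6, 14.9]]
side tail top [[-163.3, -11.9], [-159.8, 9.4], [-185.4, 77.2], [-183.1, -20.1]]
side bed [[-176.3, 44.8], [-177.7, -41.9]]
0.025 [[-120.6, -24.0], [-134.6, -22.9], [-142.5, -23.9]]
0.036 [[-124.1, -13.3], [-137.9, -12.2], [-145.7, -13.2]]
0.042 [[-126.1, -7.5], [-139.7, -6.4], [-147.4, -7.4]]
0.046 [[-127.4, -3.6], [-141.0, -2.5], [-148.6, -3.5]]
0.05 [[-128.6, 0.3], [-142.2, 1.4], [-149.8, 0.4]]
0.055 [[-130.2, 5.2], [-143.7, 6.2], [-151.2, 5.3]]
tip tri [482.35710599  55.22394261  48.77862188]
```

The fingers shut above the bar: side and wrist views both put the tips at z≈48, higher than the stated TCP implies. The master's tail is at bed x≈-160, so its centre is at -80. I'll open and go lower in steps, watching the force.

>>> play_rows(slide=[[-0.4, -0.5, 0], [0, 0, 0], [0, 0, 0], [0, 0, 0], [0, 0, 0], [0, 0.7, 0], [0, 0.7, 0], [0, 0.5, 0], [0, 0, 0]], yaw=[0, 0, 0, 0, 0, 0, 0, 0, 0], grip=[-0.2, -0.2, -0.2, -0.2, -0.2, -0.2, -0.2, -0.2, -0.2])

```text
time: 4.6
tool_pos: [0.481, 0.0543, 0.0209]
tool_rot: [0.707, -0.707, 0.024, -0.022]
contact_force: [0.1, 0.1, 0.1]
gripper_width: 0.599
```

Run:
```python
from h import *
where([*frombed(-142,0),36],-3.7)
w=grab('wrist','w5.png')
crop(w,160,140,400,320,3,'c8.png')
f=grab('side','s2.png'); crop(f,200,200,360,330,5,'c9.png')
```

```text
t 4.60 pos [481.   54.3  20.9] bed [-1.433e+02 -1.000e-01] az -3.65 tilt 0.16 F [0.1 0.1 0.1] w 50.9mm
slide mm [  1.3 -15.1   0.1]
yaw needed 0.05
```

View pics/c8.png

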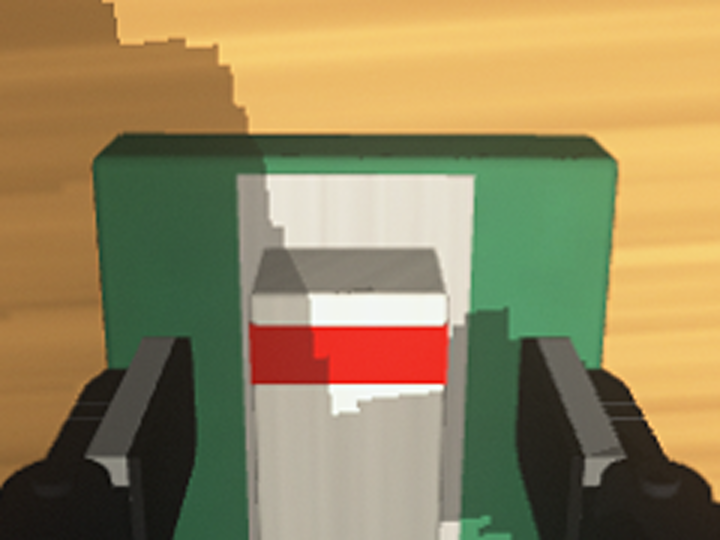

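View pics/c9.png

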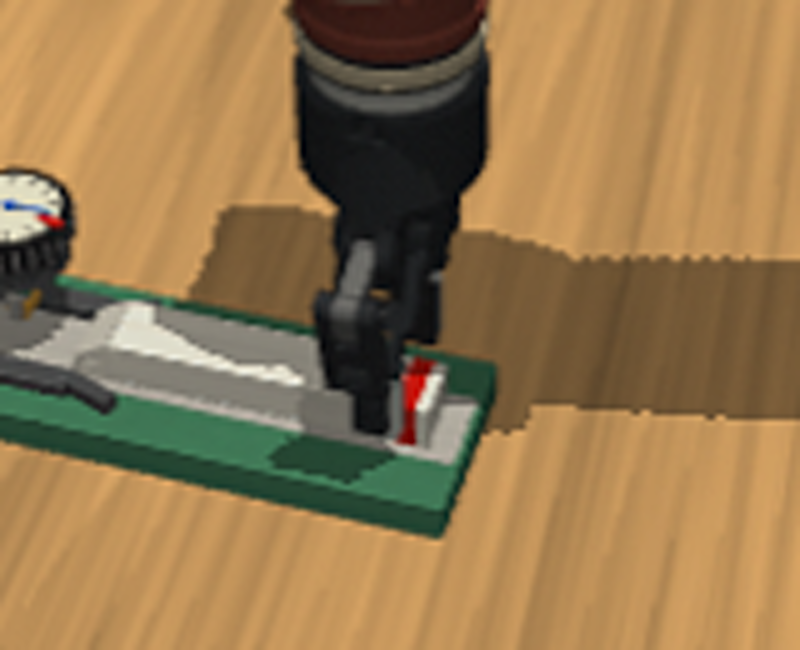

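Run:
```python
from h import *
g=load('side')
sd=lambda p:(200+p[0]/5,200+p[1]/5)
for z in(.022,.027,.032,.037,.042): print(z,[tobed(p).round(1).tolist() for p in pix(g,[sd((358,428)),sd((388,432))],z)*1000])
```

```text
0.022 [[-130.7, 11.4], [-143.6, 10.1]]
0.027 [[-132.2, 16.0], [-145.0, 14.8]]
0.032 [[-133.7, 20.6], [-146.5, 19.4]]
0.037 [[-135.3, 25.2], [-147.9, 24.0]]
0.042 [[-136.8, 29.9], [-149.4, 28.6]]
```

>>> play_rows(slide=[[0, 0.4, 0], [0, 0.3, 0], [0, 0, 0], [0, 0, 0], [0, 0, 0], [0, 0, 0], [0, 0, 0]], yaw=[0, 0, 0, 0, 0, 0, 0], grip=[-0.2, -0.2, 0, 0.2, 1, 1, 1])

```text
time: 5.4
tool_pos: [0.4825, 0.0541, 0.0158]
tool_rot: [-0.707, 0.707, -0.022, 0.023]
contact_force: [-1.1, -1.2, 2.8]
gripper_width: 0.331
```

Run:
```python
from h import *
where([*frombed(-142,0),36],-3.7)
f=grab('side','s3.png'); crop(f,200,200,360,330,5,'c10.png')
```

```text
t 5.40 pos [482.5  54.1  15.8] bed [-1.418e+02 -1.000e-01] az -3.65 tilt 0.04 F [-1.1 -1.2  2.8] w 28.2mm
slide mm [ -0.2 -20.2   0.1]
yaw needed 0.05
```

View pics/c10.png

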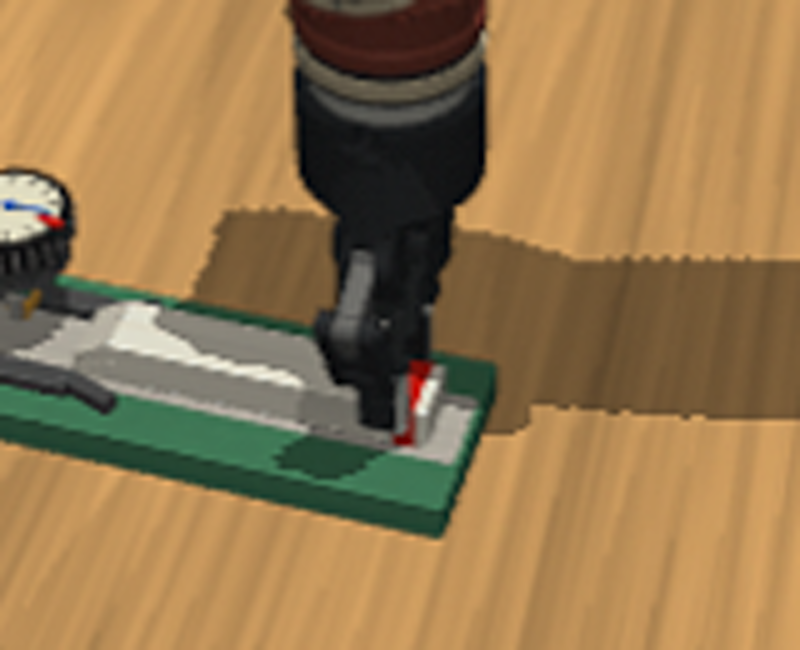

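>>> play_rows(slide=[[0, -0.1, 0], [0.4, 0, 0], [0.5, 0, 0], [0.5, 0, 0], [0.4, 0, 0], [0.2, 0, 0], [0, 0, 0]], yaw=[0, 0, 0, 0, 0, 0, 0], grip=[1, 1, 1, 1, 1, 1, 1])

```text
time: 6.15
tool_pos: [0.5026, 0.0529, 0.0163]
tool_rot: [-0.707, 0.707, -0.022, 0.023]
contact_force: [-0.6, -0.3, -2.2]
gripper_width: 0.329
```

Run:
```python
from h import *
where()
```

```text
t 6.15 pos [502.6  52.9  16.3] bed [-1.216e+02 -1.000e-01] az -3.65 tilt 0.03 F [-0.6 -0.3 -2.2] w 28.0mm
```

>>> play_rows(slide=[[0.4, 0, 0], [0.4, 0, 0], [0.4, 0, 0], [0.4, 0, 0], [0.4, 0, 0], [0.4, 0, 0], [0.4, 0, 0], [0.2, 0, 0], [0, 0, 0]], yaw=[0, 0, 0, 0, 0, 0, 0, 0, 0], grip=[1, 1, 1, 1, 1, 1, 1, 1, 1])

```text
time: 7.05
tool_pos: [0.5319, 0.051, 0.0161]
tool_rot: [-0.707, 0.707, -0.023, 0.022]
contact_force: [-2.4, -0.2, -2.2]
gripper_width: 0.332
```

Run:
```python
from h import *
where()
f=grab('side','s4.png'); crop(f,140,220,300,320,5,'c11.png')
```

```text
t 7.05 pos [531.9  51.   16.1] bed [-92.3  -0. ] az -3.65 tilt 0.04 F [-2.4 -0.2 -2.2] w 28.2mm
```

View pics/c11.png

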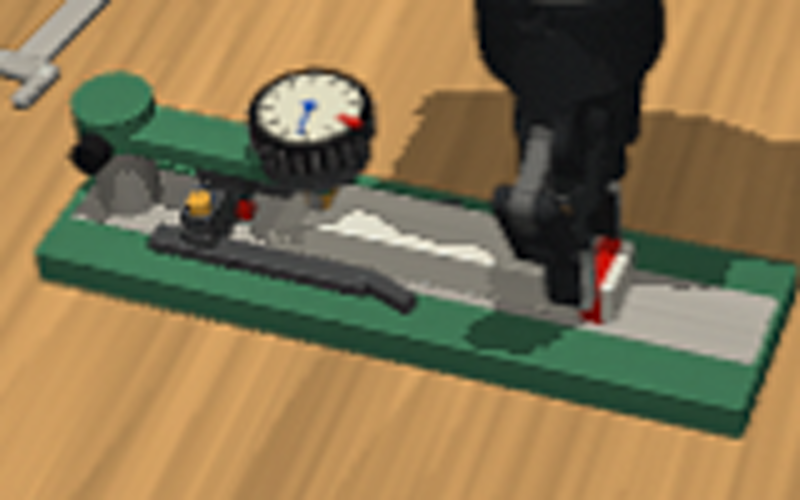

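The needle has swung, so the roller is up on the bar. The nose is a little short of the pin (pin at crop (245,210)). I'll creep from here.

>>> play_rows(slide=[[0.2, 0, 0], [0.2, 0, 0], [0.2, 0, 0], [0.2, 0, 0], [0.1, 0, 0], [0.1, 0, 0], [0, 0, 0]], yaw=[0, 0, 0, 0, 0, 0, 0], grip=[1, 1, 1, 1, 1, 1, 1])

```text
time: 7.8
tool_pos: [0.5422, 0.0503, 0.0164]
tool_rot: [-0.707, 0.707, -0.022, 0.023]
contact_force: [-1.4, -0.2, -3.3]
gripper_width: 0.332
```

>>> play_rows(slide=[[0.1, 0, 0], [0.1, 0, 0], [0, 0, 0]], yaw=[0, 0, 0], grip=[1, 1, 1])

```text
time: 8.1
tool_pos: [0.5442, 0.0502, 0.0164]
tool_rot: [0.707, -0.707, 0.022, -0.023]
contact_force: [-2.8, 0.5, -1.6]
gripper_width: 0.33
```

Run:
```python
from h import *
where()
f=grab('side','s5.png'); crop(f,140,220,300,320,5,'c12.png')
```

```text
t 8.10 pos [544.2  50.2  16.4] bed [-80.  -0.] az -3.65 tilt 0.02 F [-2.8  0.5 -1.6] w 28.1mm
```

View pics/c12.png

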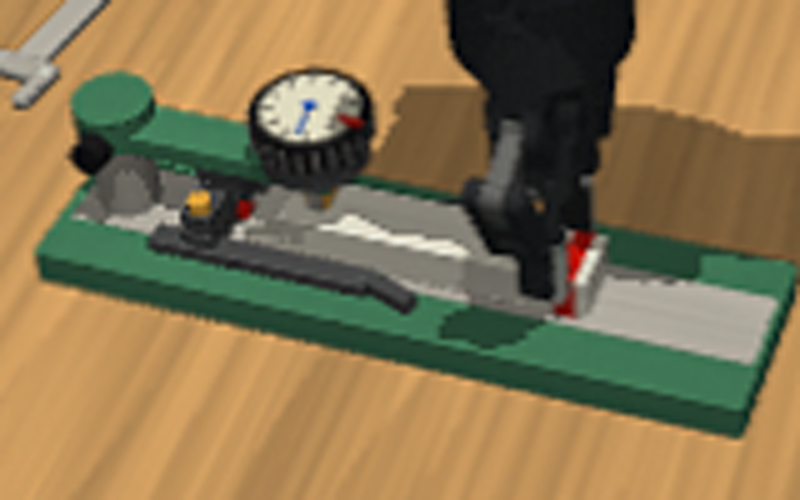

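>>> play_rows(slide=[[0.1, 0, 0], [0.1, 0, 0], [0.1, 0, 0], [0, 0, 0]], yaw=[0, 0, 0, 0], grip=[1, 1, 1, 1])

```text
time: 8.55
tool_pos: [0.5472, 0.05, 0.0164]
tool_rot: [-0.707, 0.707, -0.022, 0.023]
contact_force: [-2.0, 0.3, -2.4]
gripper_width: 0.331
```

>>> play_rows(slide=[[0.05, 0, 0], [0, 0, 0]], yaw=[0, 0], grip=[1, 1])

```text
time: 8.75
tool_pos: [0.5476, 0.05, 0.0164]
tool_rot: [-0.707, 0.707, -0.023, 0.023]
contact_force: [-2.9, -0.3, -2.4]
gripper_width: 0.33
```

>>> play_rows(slide=[[0.05, 0, 0], [0, 0, 0]], yaw=[0, 0], grip=[1, 1])

```text
time: 8.95
tool_pos: [0.5479, 0.05, 0.0163]
tool_rot: [0.707, -0.707, 0.023, -0.022]
contact_force: [-1.8, -0.1, -2.9]
gripper_width: 0.331
```

>>> play_rows(slide=[[0.05, 0, 0], [0, 0, 0]], yaw=[0, 0], grip=[1, 1])

```text
time: 9.15
tool_pos: [0.5485, 0.05, 0.0164]
tool_rot: [-0.707, 0.707, -0.023, 0.022]
contact_force: [-2.8, 0.5, -2.2]
gripper_width: 0.327
```

>>> play_rows(slide=[[0.05, 0, 0], [0.05, 0, 0]], yaw=[0, 0], grip=[1, 1])

```text
time: 9.35
tool_pos: [0.5494, 0.0499, 0.0163]
tool_rot: [-0.707, 0.707, -0.023, 0.022]
contact_force: [-3.4, -1.2, -2.7]
gripper_width: 0.33
```

Run:
```python
from h import *
where()
f=grab('side','s6.png'); crop(f,155,240,235,290,10,'c13.png')
```

```text
t 9.35 pos [549.4  49.9  16.3] bed [-74.7  -0. ] az -3.65 tilt 0.01 F [-3.4 -1.2 -2.7] w 28.1mm
```

View pics/c13.png

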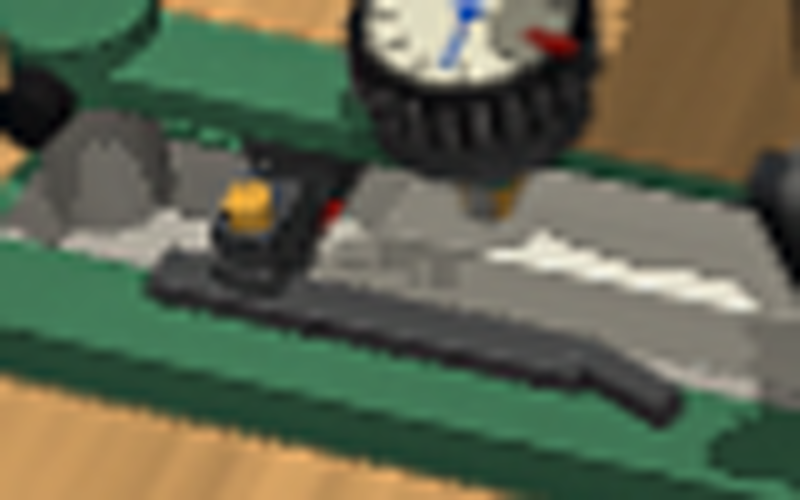

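The nose is just short of the stop, with a sliver of red pin left at crop (332,212). I'll continue in half-millimetre steps.

>>> play_rows(slide=[[0.05, 0, 0], [0, 0, 0]], yaw=[0, 0], grip=[1, 1])

```text
time: 9.6
tool_pos: [0.55, 0.0499, 0.0164]
tool_rot: [-0.707, 0.707, -0.023, 0.022]
contact_force: [-3.3, 0.3, -2.3]
gripper_width: 0.329
```

>>> play_rows(slide=[[0.05, 0, 0], [0, 0, 0]], yaw=[0, 0], grip=[1, 1])

```text
time: 9.8
tool_pos: [0.5506, 0.0498, 0.0164]
tool_rot: [-0.707, 0.707, -0.023, 0.023]
contact_force: [-3.4, -0.6, -3.0]
gripper_width: 0.332
```

>>> play_rows(slide=[[0.05, 0, 0], [0, 0, 0]], yaw=[0, 0], grip=[1, 1])

```text
time: 10.0
tool_pos: [0.551, 0.0498, 0.0164]
tool_rot: [0.707, -0.707, 0.023, -0.023]
contact_force: [-3.5, -0.5, -2.6]
gripper_width: 0.328
```

>>> play_rows(slide=[[0.05, 0, 0], [0, 0, 0]], yaw=[0, 0], grip=[1, 1])

```text
time: 10.2
tool_pos: [0.5515, 0.0498, 0.0164]
tool_rot: [0.707, -0.707, 0.023, -0.023]
contact_force: [-3.4, -0.5, -3.5]
gripper_width: 0.336
```

>>> play_rows(slide=[[0.05, 0, 0], [0, 0, 0]], yaw=[0, 0], grip=[1, 1])

```text
time: 10.4
tool_pos: [0.552, 0.0497, 0.0164]
tool_rot: [-0.707, 0.707, -0.023, 0.023]
contact_force: [-3.9, -0.3, -2.6]
gripper_width: 0.329
```

Run:
```python
from h import *
where()
f=grab('side','s7.png'); crop(f,155,240,235,290,10,'c14.png')
```

```text
t 10.40 pos [552.   49.7  16.4] bed [-72.1  -0. ] az -3.65 tilt 0.00 F [-3.9 -0.3 -2.6] w 28.0mm
```

View pics/c14.png

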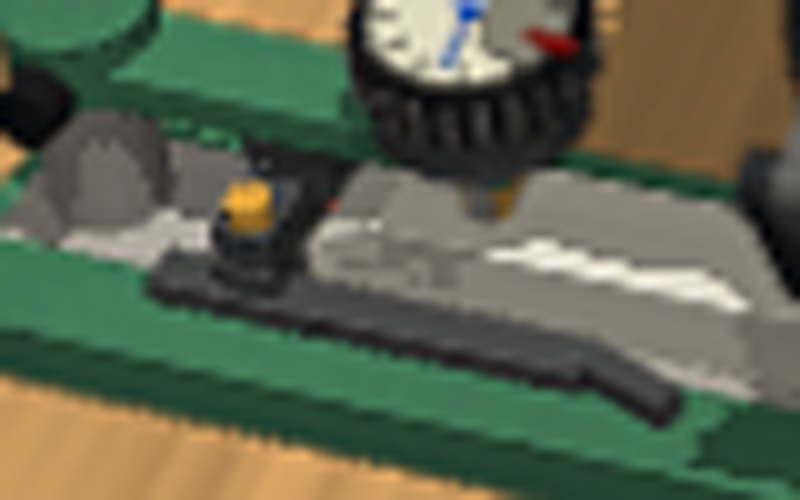

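Almost flush. I'll continue in 0.3 mm steps.

>>> play_rows(slide=[[0.03, 0, 0], [0, 0, 0]], yaw=[0, 0], grip=[1, 1])

```text
time: 10.65
tool_pos: [0.5523, 0.0497, 0.0164]
tool_rot: [-0.707, 0.707, -0.023, 0.023]
contact_force: [-3.6, -0.7, -3.0]
gripper_width: 0.329
```

>>> play_rows(slide=[[0.03, 0, 0], [0, 0, 0]], yaw=[0, 0], grip=[1, 1])

```text
time: 10.85
tool_pos: [0.5526, 0.0497, 0.0164]
tool_rot: [-0.707, 0.707, -0.023, 0.023]
contact_force: [-3.6, 0.1, -2.8]
gripper_width: 0.328
```

>>> play_rows(slide=[[0.03, 0, 0], [0, 0, 0]], yaw=[0, 0], grip=[1, 1])

```text
time: 11.05
tool_pos: [0.5529, 0.0497, 0.0164]
tool_rot: [-0.707, 0.707, -0.023, 0.023]
contact_force: [-4.6, -0.6, -2.8]
gripper_width: 0.334
```

>>> play_rows(slide=[[0.03, 0, 0], [0, 0, 0]], yaw=[0, 0], grip=[1, 1])

```text
time: 11.25
tool_pos: [0.5532, 0.0497, 0.0164]
tool_rot: [-0.707, 0.707, -0.023, 0.023]
contact_force: [-3.9, -0.0, -1.7]
gripper_width: 0.331
```

>>> play_rows(slide=[[0.03, 0, 0], [0, 0, 0]], yaw=[0, 0], grip=[1, 1])

```text
time: 11.45
tool_pos: [0.5535, 0.0497, 0.0164]
tool_rot: [-0.707, 0.707, -0.022, 0.022]
contact_force: [-4.2, -0.3, -2.8]
gripper_width: 0.325
```

>>> play_rows(slide=[[0.03, 0, 0], [0, 0, 0]], yaw=[0, 0], grip=[1, 1])

```text
time: 11.65
tool_pos: [0.5535, 0.0496, 0.0163]
tool_rot: [-0.707, 0.707, -0.023, 0.022]
contact_force: [-4.7, 0.1, -2.1]
gripper_width: 0.33
```

>>> play_rows(slide=[[0.03, 0, 0], [0, 0, 0]], yaw=[0, 0], grip=[1, 1])

```text
time: 11.85
tool_pos: [0.5535, 0.0497, 0.0161]
tool_rot: [-0.707, 0.707, -0.023, 0.022]
contact_force: [-4.9, -0.8, -1.9]
gripper_width: 0.332
```

Run:
```python
from h import *
where()
f=grab('side','s8.png'); crop(f,155,240,235,290,10,'c15.png')
```

```text
t 11.85 pos [553.5  49.7  16.1] bed [-70.7  -0. ] az -3.65 tilt 0.09 F [-4.9 -0.8 -1.9] w 28.2mm
```

View pics/c15.png

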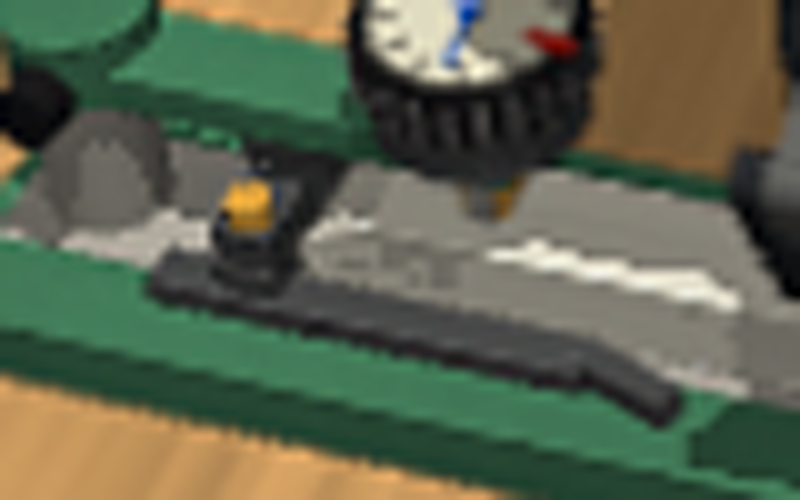

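x has stalled at 0.5535 with the force rising, and the pin has vanished, so the master is home. I'll release, lift, and go over the dial.

>>> play_rows(slide=[[-0.03, 0, 0], [0, 0, 0], [0, 0, 0], [0, 0, 0], [0, -2, 0], [0, -4, 0], [0, -4, 0], [3, -2, 0], [4, 0, 0], [3, 0, 0], [0, 0, 0]], yaw=[0, 0, 0, 0, 0, 0, 0, 0, 0, 0, 0], grip=[0.3, -0.3, -0.5, -0.5, -0.8, -0.8, -0.8, -0.8, -0.8, -0.8, -0.8])

```text
time: 13.0
tool_pos: [0.6571, 0.0428, 0.1373]
tool_rot: [-0.707, 0.707, -0.021, 0.024]
contact_force: [-0.6, 0.0, -0.3]
gripper_width: 0.899
```

Run:
```python
from h import *
where([*frombed(30,0.4),65],-3.7)
f=grab('side','s9.png'); crop(f,130,170,290,290,5,'c16.png')
g=grab('scene','sc1.png'); crop(g,270,190,390,290,6,'c17.png')
w=grab('wrist','w6.png')
```

```text
t 13.00 pos [657.1  42.8 137.3] bed [33.2 -0.2] az -3.68 tilt 0.22 F [-0.6  0.  -0.3] w 76.4mm
slide mm [-3.5 72.3  0.6]
yaw needed 0.02
```

View pics/c16.png

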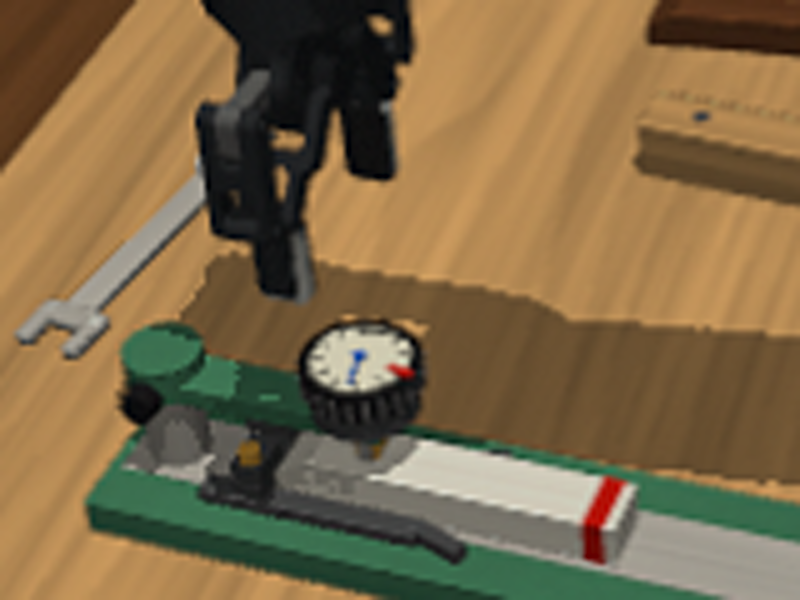

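View pics/c17.png

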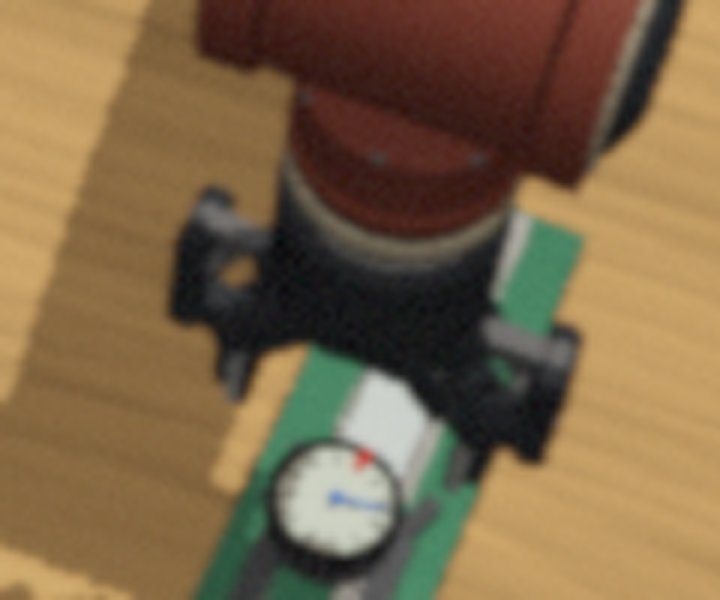

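View pics/w6.png

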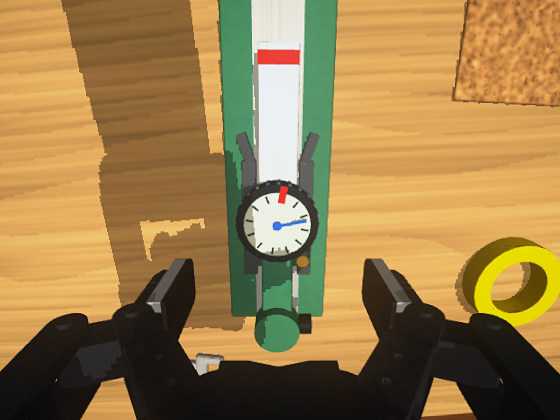

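Run:
```python
from h import *
g=load('side'); f=load('scene'); w=load('wrist')
sd=lambda p:(130+p[0]/5,170+p[1]/5); sc=lambda p:(270+p[0]/6,190+p[1]/6)
T=[]
for a,b in(((283,296),(460,482)),((372,176),(234,397))):
    X=tri([ray(g,sd(a)),ray(f,sc(b))])*1000; T.append(X); print('tip',X.round(1),tobed(X).round(1),proj(g,X/1000)-np.array(sd(a)))
print('mid',tobed(np.mean(T,0)))
# dial ellipse in three views
P=[]
for F,b in((f,(308,255,345,295)),(g,(185,230,220,260)),(w,(238,184,318,264))):
    I=F['image'].astype(int); m=(I.min(2)>120)&(I.max(2)-I.min(2)<60); m[:b[1]]=0;m[b[3]:]=0;m[:,:b[0]]=0;m[:,b[2]:]=0
    c,_=cv2.findContours(m.astype(np.uint8),0,1); k=cv2.convexHull(max(c,key=cv2.contourArea)); e=cv2.fitEllipse(k); P.append((F,e[0])); print(np.round(e[0],1),np.round(e[1],1))
D=tri([ray(*p) for p in P[:2]])*1000; print('dial sc+sd',D.round(1),tobed(D).round(1))
D=tri([ray(*p) for p in P])*1000; print('dial all',D.round(1),tobed(D).round(1),[(proj(F,D/1000)[0]-np.array(u)).round(1) for F,u in P])
print(readout.state()['joint_pos'])
```

```text
tip [661.   86.1 163.5] [34.3 43.3] [[-0.62912856  0.4552287 ]]
tip [656.   -1.2 159.8] [ 34.9 -44.1] [[-0.78052132  0.60771758]]
mid [34.60166986 -0.40874288]
[329.8 267.8] [19.7 32. ]
[201.4 241.3] [11.9 19.8]
[277.  223.9] [63.  66.3]
dial sc+sd [645.   50.3 108.6] [20.6  6.5]
dial all [646.5  47.4 108.3] [22.3  3.8] [array([-0.9,  1.6]), array([ 1.1, -1.8]), array([ 6.2, -4.1])]
[-4.73735619e-02  1.79328221e-01  1.61039702e+00  9.39368770e-05
  1.35211276e+00 -1.55453884e+00]
```

>>> play_rows(slide=[[-0.45, 0, 0], [0, 1, 0], [0, 1, 0], [0, 1, 0], [0, 1, 0], [0, 1, 0], [0, 0, 0]], yaw=[0, -8.5, -8.5, -8.5, -8.5, 0, 0], grip=[-0.8, -0.8, -0.8, -0.8, -0.8, -0.8, -0.8])

```text
time: 13.85
tool_pos: [0.6471, 0.0438, 0.0846]
tool_rot: [0.683, -0.682, -0.183, 0.185]
contact_force: [-0.5, -0.3, -0.0]
gripper_width: 0.899
```

Run:
```python
from h import *
where([*frombed(28.5,0),64.5],-3.7)
f=grab('side','s10.png'); crop(f,150,190,270,280,6,'c18.png')
g=grab('scene','sc2.png'); crop(g,280,210,380,290,7,'c19.png')
w=grab('wrist','w7.png')
```

```text
t 13.85 pos [647.1  43.8  84.6] bed [23.2  0.1] az 30.18 tilt 0.19 F [-0.5 -0.3 -0. ] w 76.4mm
slide mm [ 4.4 20.  -3.1]
yaw needed 33.88
```

View pics/c18.png

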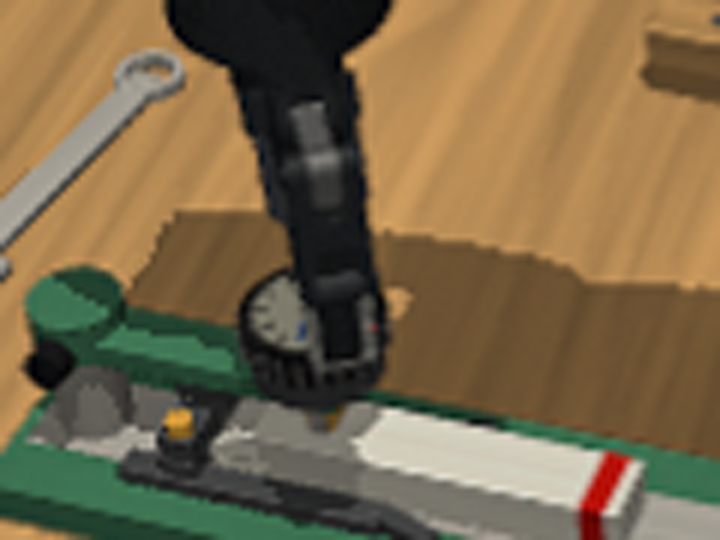

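View pics/c19.png

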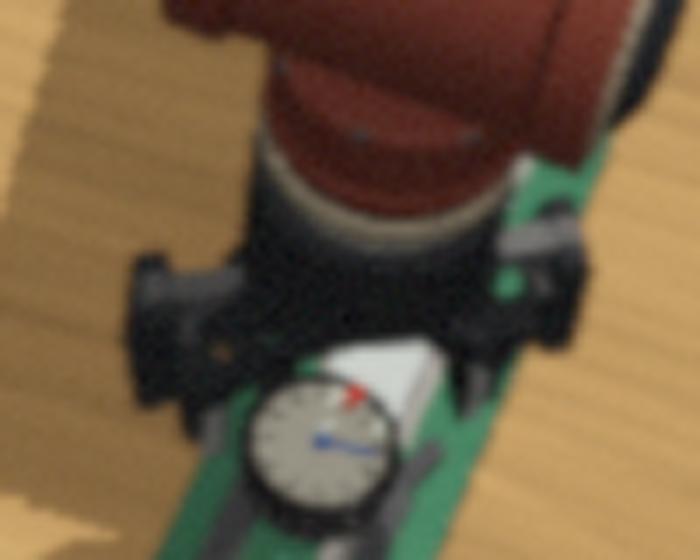

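View pics/w7.png

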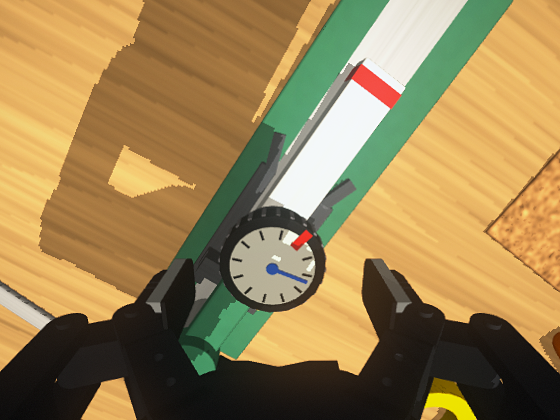

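>>> play_rows(slide=[[0.45, 0, -0.3], [0, 0, 0], [0, 0.8, 0], [0, 0.8, 0], [0, 0.4, 0], [0, 0, 0]], yaw=[0, 0, 0, 0, 0, 0], grip=[-0.8, -0.8, -0.8, -0.8, -0.8, -0.8])

```text
time: 14.6
tool_pos: [0.6534, 0.0433, 0.0646]
tool_rot: [0.683, -0.682, -0.184, 0.186]
contact_force: [-0.6, -0.6, 0.9]
gripper_width: 0.899
```

Run:
```python
from h import *
where([*frombed(28.5,0),64.5],-3.7)
f=grab('side','s11.png'); crop(f,150,190,270,280,6,'c20.png')
g=grab('scene','sc3.png'); crop(g,280,210,380,290,7,'c21.png')
w=grab('wrist','w8.png')
```

```text
t 14.60 pos [653.4  43.3  64.6] bed [29.4  0.1] az 30.35 tilt 0.17 F [-0.6 -0.6  0.9] w 76.4mm
slide mm [-0.8  0.1  0.4]
yaw needed 34.05
```

View pics/c20.png

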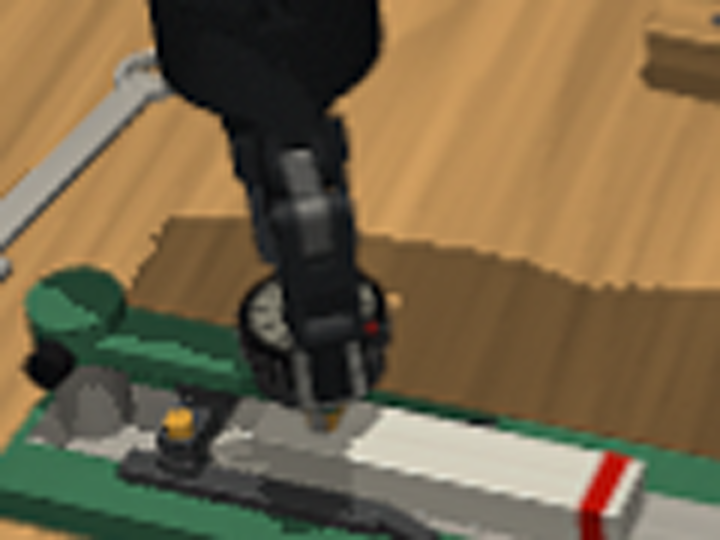

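View pics/c21.png

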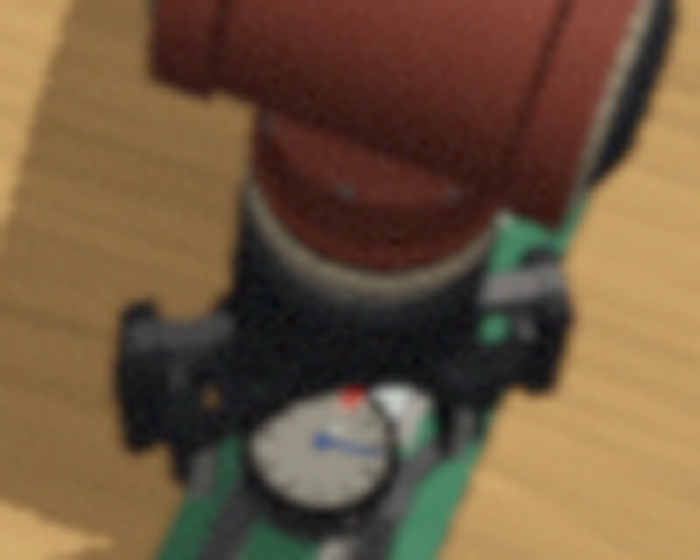

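View pics/w8.png

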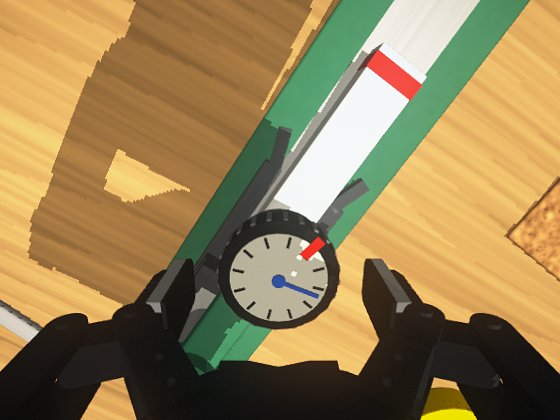

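Now the hub (278,281) lies on the jaw axis. I'll close on the ring.

>>> play_rows(slide=[[-0.05, 0, 0], [0, 0, 0], [0, 0, 0], [0, 0, 0], [0, 0, 0]], yaw=[0, 0, 0, 0, 0], grip=[-0.4, -0.2, 0.2, 1, 1])

```text
time: 15.25
tool_pos: [0.6542, 0.0432, 0.0675]
tool_rot: [0.683, -0.682, -0.185, 0.185]
contact_force: [-3.5, 0.6, 5.6]
gripper_width: 0.6
```

Run:
```python
from h import *
where([*frombed(28.5,0),64.5],-3.7)
w=grab('wrist','w9.png')
f=grab('side','s12.png'); crop(f,150,190,270,280,6,'c22.png')
```

```text
t 15.25 pos [654.2  43.2  67.5] bed [30.3  0. ] az 30.35 tilt 0.02 F [-3.5  0.6  5.6] w 51.0mm
slide mm [-1.5  3.   1. ]
yaw needed 34.05
```

View pics/w9.png

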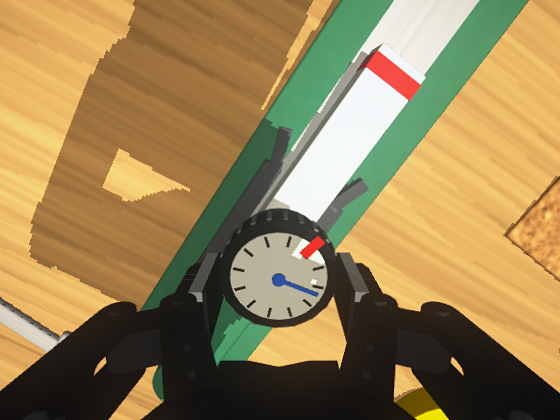

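View pics/c22.png

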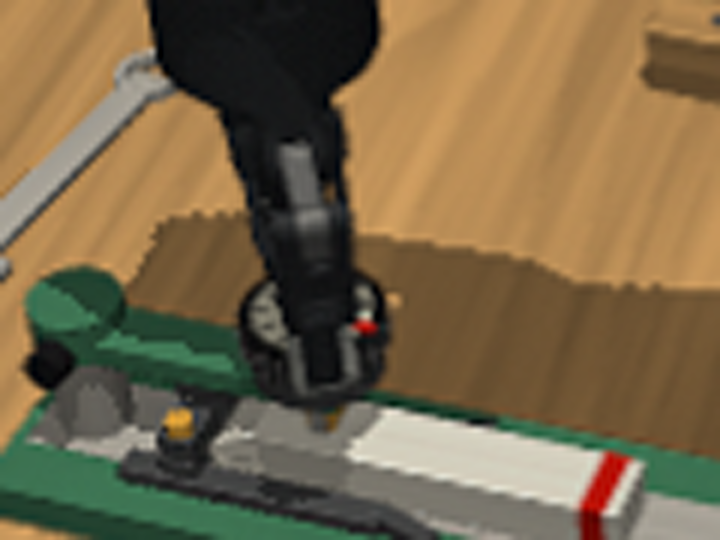

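>>> play_rows(slide=[[0, -0.1, 0], [0, 0, 0], [0, 0, 0], [0, 0, 0]], yaw=[5, 5, 5, 0], grip=[1, 1, 1, 1])

```text
time: 15.75
tool_pos: [0.6543, 0.0428, 0.0675]
tool_rot: [-0.701, 0.701, 0.095, -0.094]
contact_force: [0.1, -0.4, 1.3]
gripper_width: 0.6
```

Run:
```python
from h import *
where([*frombed(28.5,0),64.5],-3.7)
w=grab('wrist','w10.png')
```

```text
t 15.75 pos [654.3  42.8  67.5] bed [30.4 -0.3] az 15.35 tilt 0.05 F [ 0.1 -0.4  1.3] w 51.0mm
slide mm [-1.7  3.   1. ]
yaw needed 19.05
```

View pics/w10.png

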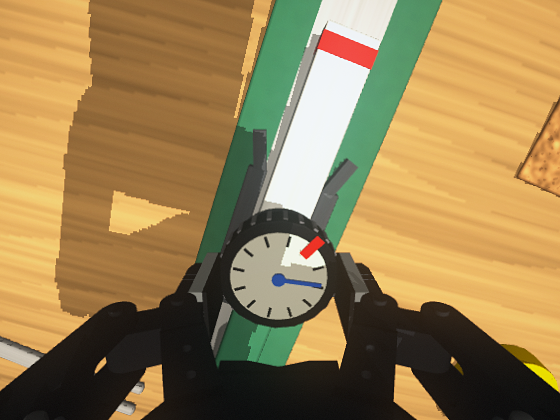

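The ring follows the gripper: the mark stays at (313,247) while the needle sweeps. Forces are low, so I'll keep turning.

>>> play_rows(slide=[[0, 0, 0], [0, 0, 0], [0, 0, 0], [0, 0, 0], [0, 0, 0], [0, 0, 0], [0, 0, 0], [0, 0, 0]], yaw=[6, 6, 6, 6, 6, 6, 6, 0], grip=[1, 1, 1, 1, 1, 1, 1, 1])

```text
time: 16.6
tool_pos: [0.6542, 0.0417, 0.0675]
tool_rot: [-0.687, 0.689, -0.162, 0.163]
contact_force: [-0.8, -5.2, 1.2]
gripper_width: 0.601
```

Run:
```python
from h import *
where()
w=grab('wrist','w11.png'); I=w['image'].astype(int)
sub=np.zeros(I.shape[:2],bool); sub[225:330,225:335]=1
b=sub&(I[...,2]-I[...,0]>50); r=sub&(I[...,0]-I[...,1]>90)
ys,xs=np.nonzero(b); B=pix(w,np.c_[xs,ys],.098)[:,:2]*1000
ys,xs=np.nonzero(r); R=pix(w,np.c_[xs,ys],.098)[:,:2]*1000
print('red px',xs.mean(),ys.mean(),len(xs))
# white-face centre
h=pix(w,[(278,281)],.098)[0,:2]*1000
hub=h
d=B-hub; far=d[np.linalg.norm(d,axis=1)>10].mean(0); m=R.mean(0)-hub
an=lambda v:np.degrees(np.arctan2(v[1],v[0]))
print('needle',an(far),'mark',an(m),'still cw',an(m)-an(far),np.linalg.norm(m),np.linalg.norm(d,axis=1).max())
crop(w,200,200,360,320,5,'c23.png')
```

```text
t 16.60 pos [654.2  41.7  67.5] bed [30.4 -1.4] az -26.57 tilt 0.13 F [-0.8 -5.2  1.2] w 51.1mm
red px 311.5703125 247.171875 256
needle 98.79314623383036 mark 112.1639377087653 still cw 13.370791474934947 21.646412179368323 19.475618887618104
```

View pics/c23.png

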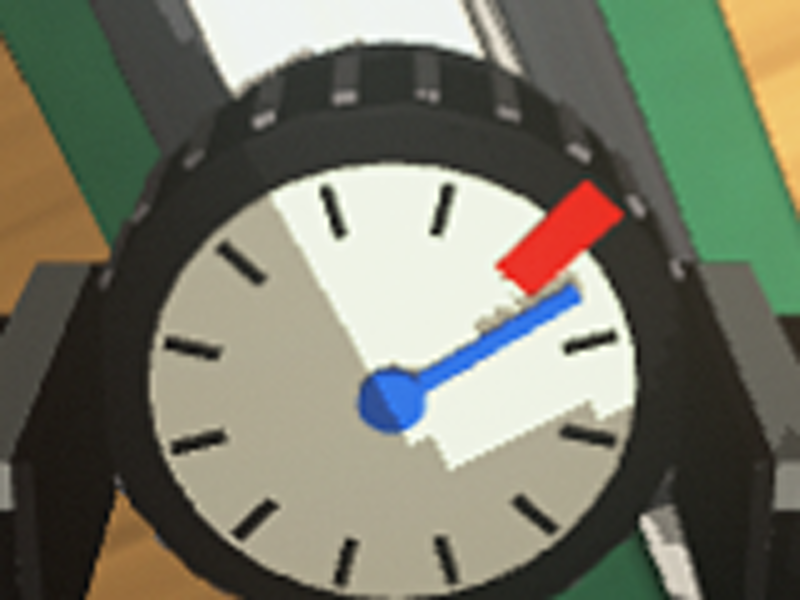

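>>> play_rows(slide=[[0, 0, 0], [0, 0, 0], [0, 0, 0], [0, 0, 0]], yaw=[6, 5, 2.5, 0], grip=[1, 1, 1, 1])

```text
time: 17.05
tool_pos: [0.6541, 0.0414, 0.0676]
tool_rot: [-0.664, 0.665, -0.242, 0.242]
contact_force: [-2.9, -6.0, 2.9]
gripper_width: 0.602
```

```bash
cat > dial.py <<'E'
from h import *
def dial(fn,z=.098,box=(225,225,335,330)):
    w=grab('wrist',fn); I=w['image'].astype(int)
    x0,y0,x1,y1=box
    sub=np.zeros(I.shape[:2],bool); sub[y0:y1,x0:x1]=1
    b=sub&(I[...,2]-I[...,0]>50); r=sub&(I[...,0]-I[...,1]>90)
    k=cv2.morphologyEx(b.astype(np.uint8),cv2.MORPH_OPEN,cv2.getStructuringElement(cv2.MORPH_ELLIPSE,(7,7)))
    ys,xs=np.nonzero(k); print('hub px',xs.mean(),ys.mean(),len(xs)); hub=pix(w,[(xs.mean(),ys.mean())],z)[0,:2]*1000
    ys,xs=np.nonzero(b); B=pix(w,np.c_[xs,ys],z)[:,:2]*1000
    ys,xs=np.nonzero(r); R=pix(w,np.c_[xs,ys],z)[:,:2]*1000
    d=B-hub; far=d[np.linalg.norm(d,axis=1)>9].mean(0); m=R.mean(0)-hub
    an=lambda v:np.degrees(np.arctan2(v[1],v[0]))
    print('red px',xs.mean(),ys.mean(),len(xs),'needle',an(far),'mark',an(m),'still cw',an(m)-an(far),'hub bed',tobed(hub))
    return w
E
python3 - <<'E'
from dial import *
where()
w=dial('w12.png')
crop(w,200,200,360,320,5,'c24.png')
E
```

```text
t 17.05 pos [654.1  41.4  67.6] bed [30.2 -1.8] az -40.00 tilt 0.16 F [-2.9 -6.   2.9] w 51.1mm
hub px 278.1 279.73571428571427 140
red px 312.64761904761906 245.9142857142857 210 needle 97.07973013084779 mark 97.88371554136451 still cw 0.8039854105167166 hub bed [30.21160644 -0.39008461]
```

View pics/c24.png

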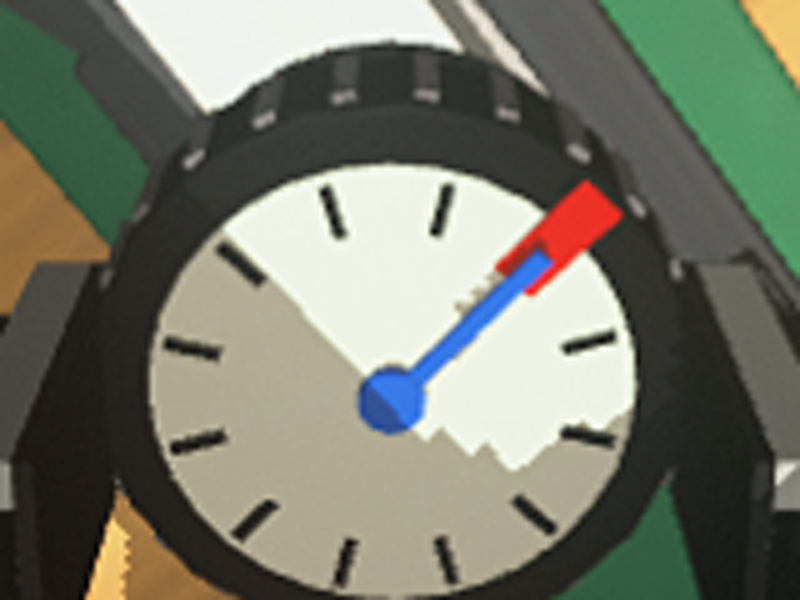

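The mark is at the needle. I'll hold briefly, release, lift, and re-check.

>>> play_rows(slide=[[0, 0, 0], [0, 0, 0], [0, 0, 0], [0, 0, 0], [0, 0, 0], [0, -2, 0], [0, -3, 0], [0, -2, 0], [0, 0, 0]], yaw=[0, 0, 0, 0, 0, 0, 0, 0, 0], grip=[1, 0, -0.4, -0.8, -0.8, -0.8, -0.8, -0.8, -0.8])

```text
time: 18.0
tool_pos: [0.6568, 0.0433, 0.142]
tool_rot: [0.665, -0.663, 0.24, -0.245]
contact_force: [0.5, 0.1, 0.4]
gripper_width: 0.901
```

Run:
```python
from dial import *
where([*frombed(-75,0),137],-3.7)
w=dial('w13.png',box=(225,180,335,300))
crop(w,200,160,360,280,5,'c25.png')
f=grab('side','s13.png'); crop(f,155,225,290,305,6,'c26.png')
```

```text
t 18.00 pos [656.8  43.3 142. ] bed [32.8  0.3] az -40.08 tilt 0.46 F [0.5 0.1 0.4] w 76.6mm
slide mm [-86.6   4.2 -64.3]
yaw needed -36.38
hub px 272.8709677419355 220.8548387096774 62
red px 295.94736842105266 197.03157894736842 95 needle 97.25976544995183 mark 97.41909936203304 still cw 0.15933391208120895 hub bed [30.13748839 -0.44749875]
```

View pics/c25.png

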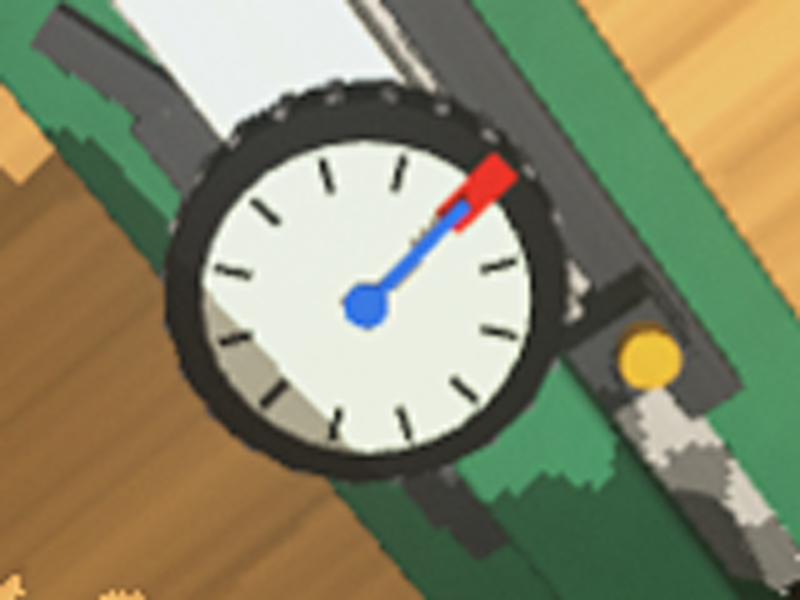

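View pics/c26.png

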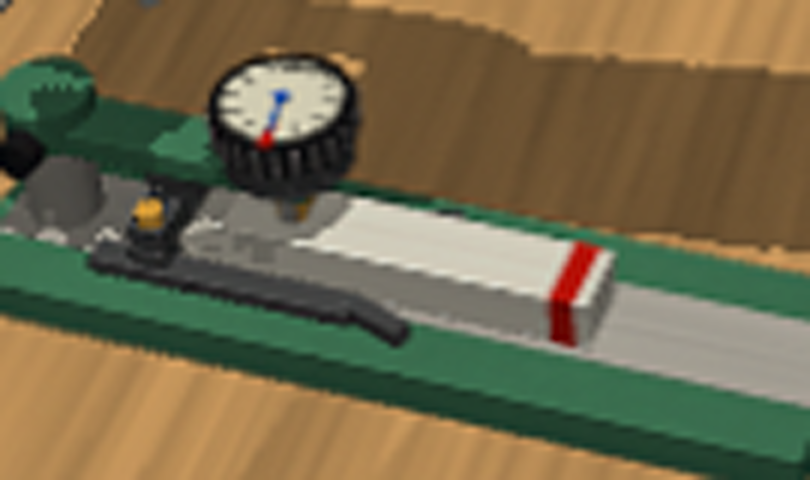

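The mark and needle agree after release, within 0.2°. The master's tail is at crop (590,270) and no pin is visible at the stop. I'll regrip its tail and re-seat it gently as insurance before drawing it out.

>>> play_rows(slide=[[0, 0, 0], [0, 0, 0], [0, 0, 0], [0, 0, 0], [0, 0, 0], [-3.5, 0, 0], [-3.5, 0, 0], [-3.3, 2, 0], [0, 4, 0], [0, 2, 0], [0, 0, 0]], yaw=[-7.3, -7.3, -7.3, -7.3, -7.2, 0, 0, 0, 0, 0, 0], grip=[-0.4, -0.4, -0.4, -0.4, -0.4, -0.4, -0.4, -0.4, -0.4, -0.4, -0.4])

```text
time: 19.2
tool_pos: [0.5463, 0.0501, 0.0514]
tool_rot: [0.707, -0.707, 0.027, -0.019]
contact_force: [-0.2, 0.7, -0.8]
gripper_width: 0.699
```

Run:
```python
from h import *
where([*frombed(-71,0.3),16.5],-3.7)
w=grab('wrist','w14.png')
```

```text
t 19.20 pos [546.3  50.1  51.4] bed [-77.9  -0.1] az -3.73 tilt 0.63 F [-0.2  0.7 -0.8] w 59.4mm
slide mm [ 7.3 34.8  0.4]
yaw needed -0.03
```

View pics/w14.png

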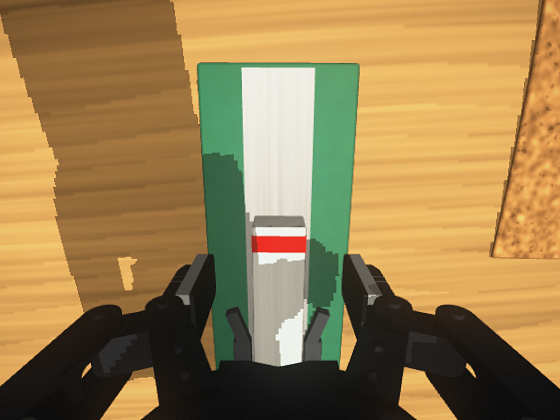

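>>> play_rows(slide=[[0, 2, 0], [0, 1.4, 0], [0, 0, 0], [0, 0, 0]], yaw=[0, 0, 0, 0], grip=[-0.4, -0.4, -0.4, -0.4])

```text
time: 19.65
tool_pos: [0.5515, 0.0497, 0.0236]
tool_rot: [0.707, -0.707, 0.023, -0.023]
contact_force: [0.2, 0.5, 0.7]
gripper_width: 0.702
```

Run:
```python
from h import *
where([*frombed(-71,0.3),16.5],-3.7)
```

```text
t 19.65 pos [551.5  49.7  23.6] bed [-72.6  -0.1] az -3.75 tilt 0.01 F [0.2 0.5 0.7] w 59.7mm
slide mm [1.6 7.1 0.4]
yaw needed -0.05
```

>>> play_rows(slide=[[0, 0.6, 0], [0, 0, 0], [0, 0, 0], [0, 0, 0], [0, 0, 0], [0, 0, 0]], yaw=[0, 0, 0, 0, 0, 0], grip=[-0.4, -0.2, 0.1, 1, 1, 1])

```text
time: 20.25
tool_pos: [0.5516, 0.0498, 0.0181]
tool_rot: [0.707, -0.707, 0.023, -0.023]
contact_force: [-2.5, 0.1, 4.9]
gripper_width: 0.325
```

Run:
```python
from h import *
where([*frombed(-71,0.3),16.5],-3.7)
f=grab('side','s14.png'); crop(f,155,240,235,290,10,'c27.png')
```

```text
t 20.25 pos [551.6  49.8  18.1] bed [-72.6  -0. ] az -3.75 tilt 0.03 F [-2.5  0.1  4.9] w 27.7mm
slide mm [1.6 1.6 0.3]
yaw needed -0.05
```

View pics/c27.png

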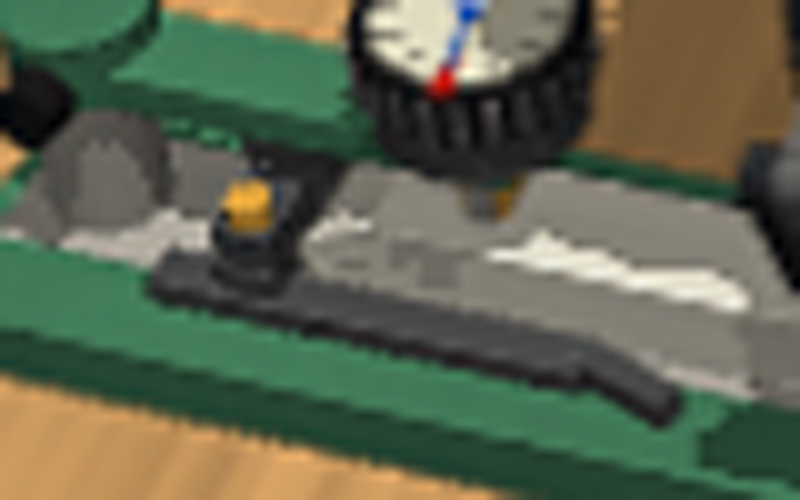

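>>> play_rows(slide=[[0, -0.15, 0], [0.03, 0, 0], [0, 0, 0]], yaw=[0, 0, 0], grip=[1, 1, 1])

```text
time: 20.6
tool_pos: [0.5512, 0.0497, 0.0182]
tool_rot: [-0.707, 0.707, -0.023, 0.023]
contact_force: [0.8, -0.1, -2.5]
gripper_width: 0.329
```

>>> play_rows(slide=[[0.03, 0, 0], [0, 0, 0]], yaw=[0, 0], grip=[1, 1])

```text
time: 20.8
tool_pos: [0.5513, 0.0497, 0.0183]
tool_rot: [-0.707, 0.707, -0.024, 0.023]
contact_force: [-0.7, 0.2, -2.7]
gripper_width: 0.325
```

>>> play_rows(slide=[[0.03, 0, 0], [0, 0, 0]], yaw=[0, 0], grip=[1, 1])

```text
time: 21.0
tool_pos: [0.5513, 0.0497, 0.0184]
tool_rot: [-0.707, 0.707, -0.024, 0.022]
contact_force: [-2.0, -1.0, -2.0]
gripper_width: 0.324
```

>>> play_rows(slide=[[0.03, 0, 0], [0.03, 0, 0], [0, 0, 0]], yaw=[0, 0, 0], grip=[1, 1, 1])

```text
time: 21.3
tool_pos: [0.5516, 0.0497, 0.0183]
tool_rot: [-0.707, 0.707, -0.024, 0.022]
contact_force: [-5.5, 0.0, -1.2]
gripper_width: 0.322
```

>>> play_rows(slide=[[0.03, 0, 0], [0, 0, 0], [0, 0, 0]], yaw=[0, 0, 0], grip=[1, 1, 1])

```text
time: 21.6
tool_pos: [0.5515, 0.0497, 0.0182]
tool_rot: [-0.707, 0.707, -0.024, 0.022]
contact_force: [-6.4, -0.9, -2.3]
gripper_width: 0.327
```

It stalls at 0.5515 with 6.4 N, so the master is home with the mark on the needle. Now I'll draw it out.

>>> play_rows(slide=[[-0.3, 0, 0], [-1, 0, 0], [-1, 0, 0], [-1, 0, 0], [-1, 0, 0], [-1, 0, 0], [-1, 0, 0], [-1, 0, 0], [-0.5, 0, 0], [0, 0, 0]], yaw=[0, 0, 0, 0, 0, 0, 0, 0, 0, 0], grip=[1, 1, 1, 1, 1, 1, 1, 1, 1, 1])

```text
time: 22.6
tool_pos: [0.4742, 0.0548, 0.0187]
tool_rot: [0.707, -0.707, 0.023, -0.023]
contact_force: [-1.2, 0.0, -1.3]
gripper_width: 0.33
```

Run:
```python
from h import *
where()
g=grab('scene','sc4.png'); f=grab('side','s15.png')
for n,F in(('scene',g),('side',f)):
    h=cv2.cvtColor(F['image'],cv2.COLOR_RGB2HSV); H,S,V=[h[...,i].astype(int) for i in range(3)]
    if n=='scene': print(h[240:280:10,422].tolist(),h[300:310:4,380].tolist())
# corners by eye
crop(g,380,210,460,310,6,'c28.png'); crop(f,180,320,330,415,5,'c29.png')
```

```text
t 22.60 pos [474.2  54.8  18.7] bed [-1.501e+02  1.000e-01] az -3.74 tilt 0.05 F [-1.2  0.  -1.3] w 28.1mm
[[16, 144, 181], [16, 141, 186], [16, 143, 180], [16, 145, 180]] [[18, 130, 183], [17, 127, 177], [18, 128, 178]]
```

View pics/c28.png

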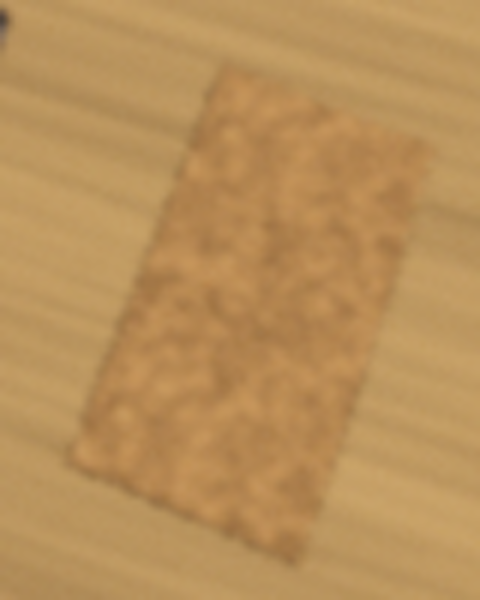

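View pics/s15.png

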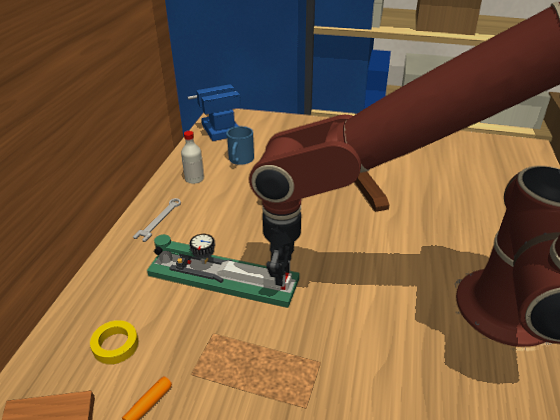

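>>> play_rows(slide=[[0, 0, 0], [0, 0, 0], [0, -2, 0], [0, -1, 0], [3.1, 0, 0], [3.2, 0, 0], [0, 1.5, 0], [0, 1.5, 0], [0, 0, 0], [0, 0, 0]], yaw=[0, 0, 0, 0, 0, 0, 0, 0, 0, 0], grip=[0, -0.3, -0.4, -0.4, -0.4, -0.4, -0.4, -0.4, -0.4, -0.4])

```text
time: 23.7
tool_pos: [0.5362, 0.0508, 0.0175]
tool_rot: [0.707, -0.707, 0.024, -0.022]
contact_force: [-0.7, 0.7, -0.8]
gripper_width: 0.701
```

Run:
```python
from h import *
where()
g=load('scene'); f=load('side')
c=lambda p:(380+p[0]/6,210+p[1]/6)
P=pix(g,[c(p) for p in[(222,65),(435,148),(302,562),(68,462)]],.004)[:,:2]*1000; print(P.round(1).tolist(),P.mean(0))
Q=pix(f,[(320,365),(307,403),(193,372),(215,335)],.004)[:,:2]*1000; print(Q.round(1).tolist(),Q.mean(0))
for A in(P,Q):
    d=A[3]-A[0]+A[2]-A[1]; print(np.degrees(np.arctan2(d[1],d[0])))
w=grab('wrist','w15.png')
```

```text
t 23.70 pos [536.2  50.8  17.5] bed [-88.  -0.] az -3.74 tilt 0.18 F [-0.7  0.7 -0.8] w 59.6mm
[[366.7, 219.7], [375.3, 317.7], [591.8, 299.0], [583.7, 200.1]] [479.38471791 259.12137476]
[[363.4, 227.1], [372.8, 309.1], [588.1, 293.2], [575.9, 202.9]] [475.0650172  258.07705968]
-5.061376190911961
-5.352690269795268
```

View pics/w15.png

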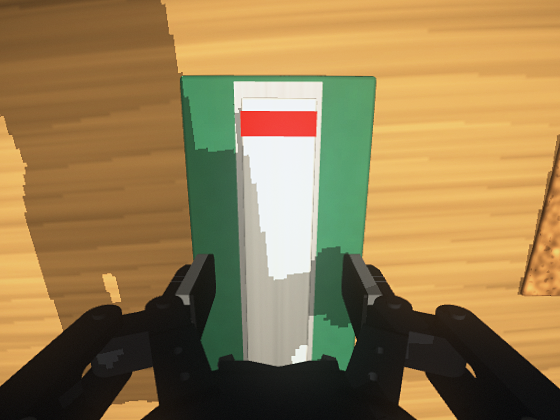

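>>> play_rows(slide=[[0, 0, 0], [0, 0, 0], [0, -0.15, 0], [0, 0, 0], [0, -1, 0], [0, -2, 0], [0, -2, 0]], yaw=[0, 0, 0, 0, 0, 0, 0], grip=[0, 1, 1, 1, 1, 1, 1])

```text
time: 24.45
tool_pos: [0.5374, 0.0506, 0.0707]
tool_rot: [0.707, -0.707, 0.024, -0.023]
contact_force: [1.1, 0.6, -1.8]
gripper_width: 0.325
```

>>> play_rows(slide=[[-1.5, 0, 3], [-1.5, 0, 4], [-1.5, 0, 4], [-1.5, 0, 4], [-1.2, 0, 3.5], [0, 0, 1.9], [0, 1.5, 0], [0, 1.5, 0], [0, 0, 0], [0, 0, 0]], yaw=[0, 0, 0, 0, 0, 0, 0, 0, 0, 0], grip=[1, 1, 1, 1, 1, 1, 1, 1, 1, 1])

```text
time: 25.45
tool_pos: [0.4787, 0.2575, 0.039]
tool_rot: [-0.706, 0.707, -0.025, 0.023]
contact_force: [0.5, 0.2, -2.6]
gripper_width: 0.321
```

Run:
```python
from h import *
where([477,259,20],-4)
w=grab('wrist','w16.png')
f=grab('side','s16.png'); crop(f,160,280,360,415,4,'c30.png')
```

```text
t 25.45 pos [478.7 257.5  39. ] bed [-158.7  202.6] az -3.83 tilt 0.18 F [ 0.5  0.2 -2.6] w 27.3mm
slide mm [-1.8 19.   1.4]
yaw needed 0.17
```

View pics/w16.png

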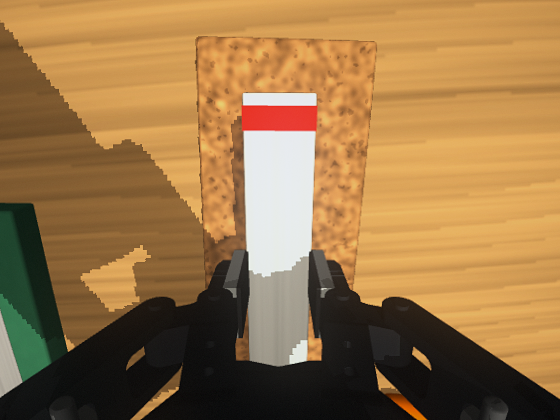

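View pics/c30.png

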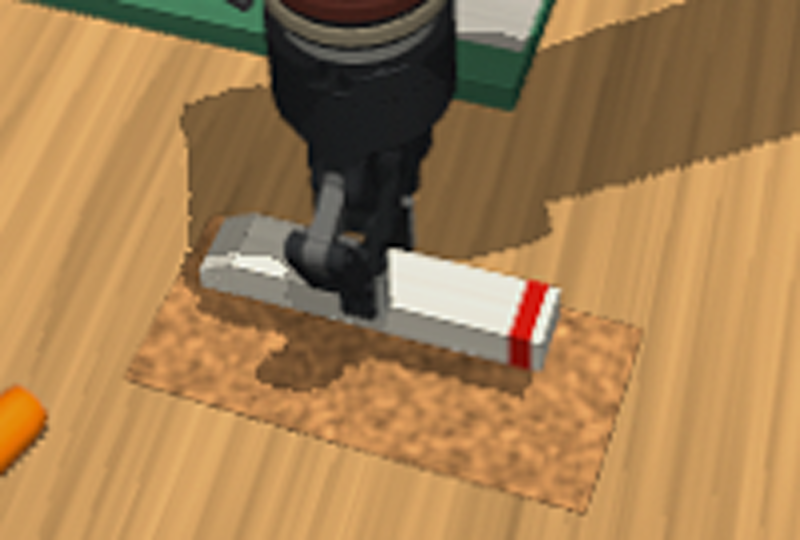

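>>> play_rows(slide=[[0, 1.5, 0], [0, 1.2, 0], [0, 0.3, 0], [0, 0, 0]], yaw=[0, 0, 0, 0], grip=[1, 1, 1, 1])

```text
time: 25.95
tool_pos: [0.4785, 0.2584, 0.0088]
tool_rot: [-0.706, 0.707, -0.024, 0.022]
contact_force: [0.0, 0.0, -2.6]
gripper_width: 0.327
```

>>> play_rows(slide=[[0, 0.2, 0], [0, 0, 0]], yaw=[0, 0], grip=[1, 1])

```text
time: 26.15
tool_pos: [0.4798, 0.259, 0.0085]
tool_rot: [0.707, -0.707, 0.023, -0.023]
contact_force: [0.2, 1.7, -3.0]
gripper_width: 0.329
```

>>> play_rows(slide=[[0, 0.2, 0], [0, 0, 0]], yaw=[0, 0], grip=[1, 1])

```text
time: 26.35
tool_pos: [0.4797, 0.2589, 0.0065]
tool_rot: [0.707, -0.707, 0.023, -0.023]
contact_force: [0.3, 0.3, -2.0]
gripper_width: 0.323
```

>>> play_rows(slide=[[0, 0.1, 0], [0, 0, 0]], yaw=[0, 0], grip=[1, 1])

```text
time: 26.55
tool_pos: [0.4796, 0.2589, 0.0054]
tool_rot: [0.707, -0.707, 0.023, -0.023]
contact_force: [-0.2, -0.0, -2.7]
gripper_width: 0.324
```

>>> play_rows(slide=[[0, 0.1, 0], [0, 0, 0]], yaw=[0, 0], grip=[1, 1])

```text
time: 26.75
tool_pos: [0.4795, 0.2588, 0.0043]
tool_rot: [-0.707, 0.707, -0.023, 0.023]
contact_force: [0.2, 0.6, -3.1]
gripper_width: 0.323
```

>>> play_rows(slide=[[0, 0.1, 0], [0, 0, 0]], yaw=[0, 0], grip=[1, 1])

```text
time: 26.95
tool_pos: [0.4796, 0.2589, 0.004]
tool_rot: [-0.707, 0.707, -0.023, 0.023]
contact_force: [-2.4, -0.9, 3.4]
gripper_width: 0.325
```

Contact on the mat. I'll release, rise, and cross to the spacer.

>>> play_rows(slide=[[0, 0, 0], [0, 0, 0], [0, -1, 0], [0, -4, 0], [0, -5, 0], [0.5, -5, -3], [0.9, -2, -4.5], [0.9, 0, -4.5], [0.9, 0, -4.5], [0.9, 0, -4.5], [0.9, 0, -4.5], [0.9, 0, -4.5]], yaw=[0, 0, 0, 0, 0, 0, 0, 0, 0, 0, 0, 0], grip=[0, -0.4, -0.4, -0.4, -0.4, -0.4, -0.4, -0.4, -0.4, -0.4, -0.4, -0.4])

```text
time: 28.15
tool_pos: [0.5187, -0.0418, 0.1674]
tool_rot: [-0.707, 0.707, -0.022, 0.024]
contact_force: [0.1, 0.3, 1.5]
gripper_width: 0.702
```

>>> play_rows(slide=[[0.9, 0, -4.5], [0.9, 0, -4.5], [0.9, 0, -4.5], [0.9, 0, -4.5], [0.9, 0, -4.5], [0.9, 0, -4.5], [0.9, 0, -4.5], [0, 0, -2], [0, 0, 0], [0, 0, 0]], yaw=[0, 0, 0, 0, 0, 0, 0, 0, 0, 0], grip=[-0.4, -0.4, -0.4, -0.4, -0.4, -0.4, -0.4, -0.4, -0.4, -0.4])

```text
time: 29.15
tool_pos: [0.5593, -0.3778, 0.1663]
tool_rot: [0.707, -0.706, 0.023, -0.023]
contact_force: [0.4, -0.3, 0.2]
gripper_width: 0.704
```

Run:
```python
from h import *
where([560,-378,60],3)
w=grab('wrist','w17.png')
g=grab('scene','sc5.png'); f=grab('side','s17.png');
```

```text
t 29.15 pos [ 559.3 -377.8  166.3] bed [ -37.3 -426.2] az -3.77 tilt 0.04 F [ 0.4 -0.3  0.2] w 59.9mm
slide mm [  0.7 106.3  -0.2]
yaw needed -6.77
```

View pics/w17.png

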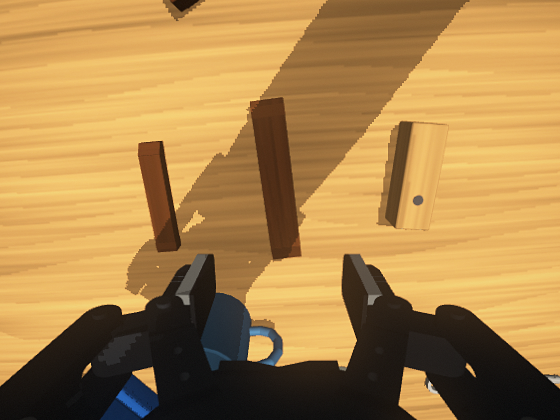

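View pics/s17.png

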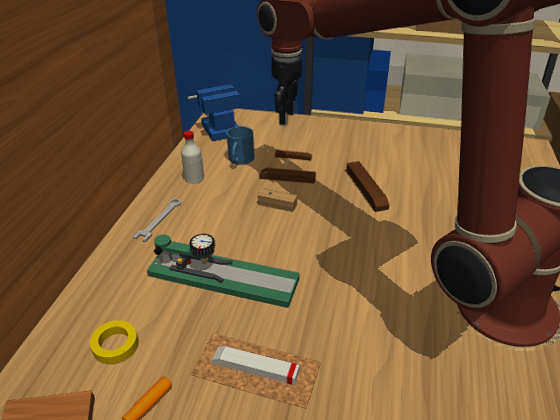

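The master lies flat on the mat (side, (258,364)). In the wrist view the candidates are small (160,195), middle (275,178) and pale (418,175), with the large one cut off at (185,5). The middle one is wanted, so I'll confirm its size and ramp direction in a crop.

Run:
```python
from h import *
w=load('wrist'); h=cv2.cvtColor(w['image'],cv2.COLOR_RGB2HSV); H,S,V=[h[...,i].astype(int) for i in range(3)]
print(h[180,275],h[180,330])
crop(w,230,85,320,275,3.1,'c31.png')
m=(S>120)&(V<115)&(H<16); m[:90]=0; m[265:]=0; m[:,:235]=0; m[:,310:]=0
m=cv2.morphologyEx(m.astype(np.uint8),cv2.MORPH_OPEN,np.ones((3,3)))
blobs(w,m,.022,500); 
P=pix(w,[(250,102),(284,98),(272,258),(300,256)],.022)*1000; print(P[:,:2].round(1).tolist())
```

```text
[ 13 182  77] [ 19 139 240]
px [277. 180.] area 4712.5 ctr [ 555.8 -378. ] size [155.   30.1] ang 3.4
[[480.2, -397.0], [478.8, -366.7], [632.8, -388.1], [632.4, -359.6]]
```

View pics/c31.png

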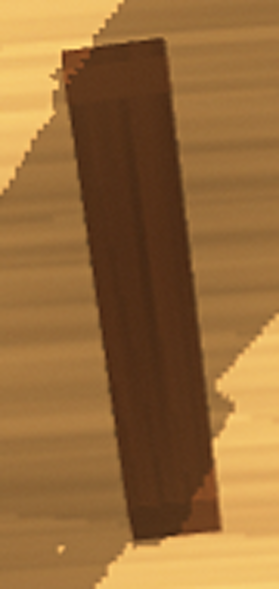

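Run:
```python
from h import *
f=load('side'); crop(f,250,160,325,190,10,'c32.png')
g=load('scene'); crop(g,165,175,215,240,9,'c33.png')
```

```text
(no output)
```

View pics/c32.png

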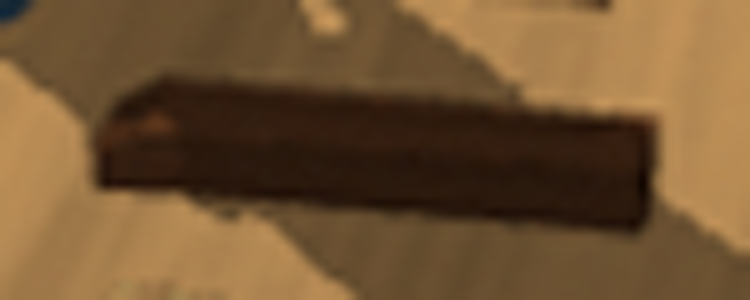

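View pics/c33.png

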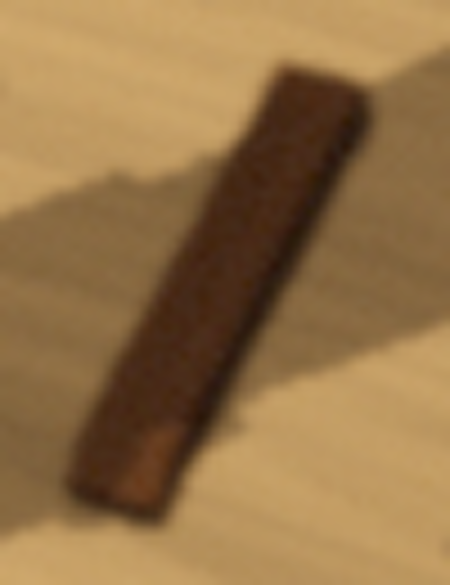

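The ramp is clearly at +x: the left end in side, with the tail face square. I'll align the yaw, descend and grip the middle bar at its centre.

>>> play_rows(slide=[[0, 0, 0], [0, 4, 0], [0, 5, 0], [0, 4, 0], [0, 2, 0], [0, 0, 0], [0, 0, 0]], yaw=[-7, 0, 0, 0, 0, 0, 0], grip=[-0.4, -0.4, -0.4, -0.4, -0.4, -0.4, -0.4])

```text
time: 30.0
tool_pos: [0.5599, -0.3776, 0.0168]
tool_rot: [-0.707, 0.707, 0.021, -0.02]
contact_force: [0.3, 0.8, -0.1]
gripper_width: 0.702
```

Run:
```python
from h import *
where([559.4,-377.4,0],3.3)
w=grab('wrist','w18.png')
```

```text
t 30.00 pos [ 559.9 -377.6   16.8] bed [ -36.7 -425.9] az 3.32 tilt 0.02 F [ 0.3  0.8 -0.1] w 59.7mm
slide mm [-0.5 16.8  0.2]
yaw needed 0.02
```

View pics/w18.png

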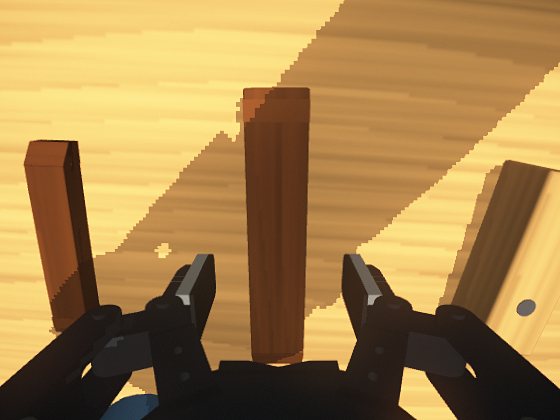

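>>> play_rows(slide=[[0, 1, 0], [0, 0.7, 0], [0, 0, 0], [0, 0, 0], [0, -0.1, 0], [0, 0, 0], [0, 0, 0]], yaw=[0, 0, 0, 0, 0, 0, 0], grip=[-0.4, -0.4, 0, 1, 1, 1, 1])

```text
time: 30.75
tool_pos: [0.5594, -0.3783, 0.0001]
tool_rot: [0.707, -0.707, -0.02, 0.02]
contact_force: [0.0, -0.6, -0.8]
gripper_width: 0.32
```

Run:
```python
from h import *
where([559.4,-377.4,0],3.3)
```

```text
t 30.75 pos [ 5.594e+02 -3.783e+02  1.000e-01] bed [ -37.2 -426.7] az 3.25 tilt 0.00 F [ 0.  -0.6 -0.8] w 27.2mm
slide mm [0.1 0.1 0.9]
yaw needed -0.05
```

>>> play_rows(slide=[[0, -2, 0], [0, -4, 0], [0, -4, 0], [0, -2, 0], [0, 0, 0]], yaw=[0, 0, 0, 0, 7], grip=[1, 1, 1, 1, 1])

```text
time: 31.25
tool_pos: [0.5618, -0.3803, 0.1259]
tool_rot: [-0.705, 0.709, -0.022, 0.027]
contact_force: [0.1, -0.2, -1.0]
gripper_width: 0.327
```

Run:
```python
from h import *
where([*frombed(-90,0.2),110],-3.7)
w=grab('wrist','w19.png')
```

```text
t 31.25 pos [ 561.8 -380.3  125.9] bed [ -34.6 -428.5] az -3.92 tilt 0.52 F [ 0.1 -0.2 -1. ] w 27.8mm
slide mm [-57.1  13.2 428.5]
yaw needed -0.22
```

View pics/w19.png

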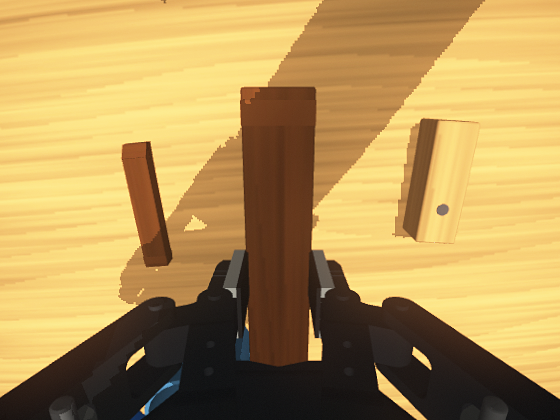

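>>> play_rows(slide=[[-1.5, 0, 3], [-1.5, 0, 4.5], [-1.5, 0, 4.5], [-1.3, 0, 4.5], [0, 0, 4.5], [0, 0, 4.5], [0, 0, 4.5], [0, 0, 4.5], [0, 0, 4.5], [0, 0, 3.8], [0, 0, 0], [0, 0, 0]], yaw=[0, 0, 0, 0, 0, 0, 0, 0, 0, 0, 0, 0], grip=[1, 1, 1, 1, 1, 1, 1, 1, 1, 1, 1, 1])

```text
time: 32.5
tool_pos: [0.5289, 0.0531, 0.1194]
tool_rot: [-0.707, 0.707, -0.022, 0.022]
contact_force: [0.2, 0.1, -1.0]
gripper_width: 0.324
```

Run:
```python
from h import *
s=where([*frombed(-90,0.2),60],-3.7)
w=grab('wrist','w20.png')
z=s['tool_pos'][2]
print('tail edge',[tobed(p).round(1).tolist() for p in pix(w,[(243,100),(316,100)],z+.022)*1000])
f=grab('side','s20.png'); crop(f,140,200,320,320,4.4,'c34.png')
```

```text
t 32.50 pos [528.9  53.1 119.4] bed [-95.4   1.9] az -3.56 tilt 0.08 F [ 0.2  0.1 -1. ] w 27.5mm
slide mm [ 5.5 59.4 -1.7]
yaw needed 0.14
tail edge [[-171.2, -11.7], [-171.3, 17.5]]
```

View pics/w20.png

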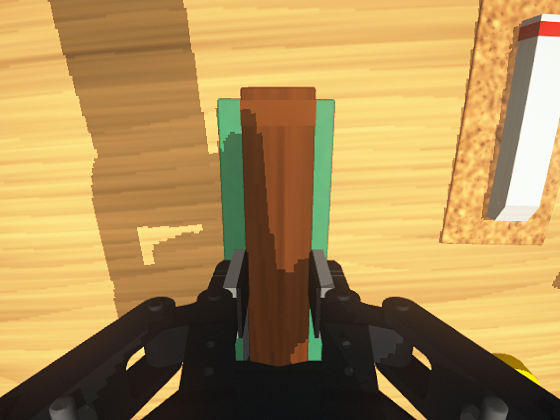

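View pics/c34.png

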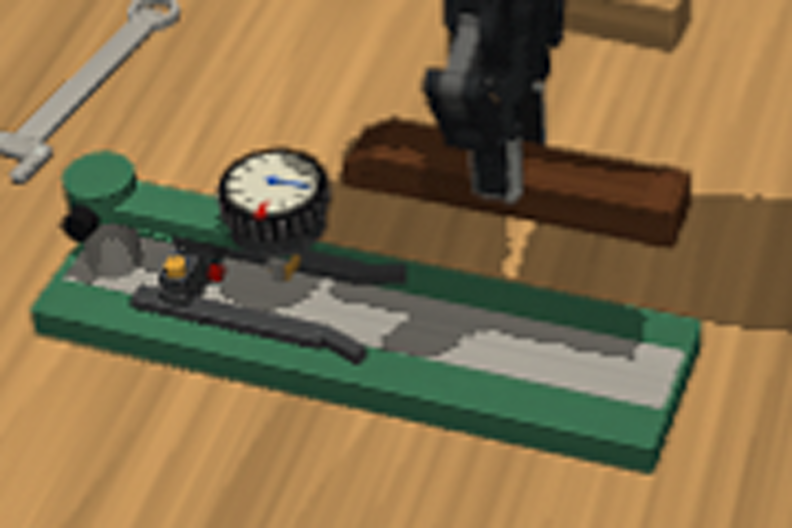

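>>> play_rows(slide=[[0.4, 1, -0.18], [0, 3, 0], [0, 3, 0], [0, 2, 0], [0, 0, 0], [0, 0, 0]], yaw=[0.1, 0, 0, 0, 0, 0], grip=[1, 1, 1, 1, 1, 1])

```text
time: 33.2
tool_pos: [0.5333, 0.0496, 0.0297]
tool_rot: [-0.707, 0.707, -0.025, 0.024]
contact_force: [1.4, -0.7, -0.4]
gripper_width: 0.325
```

Run:
```python
from h import *
s=where([*frombed(-90,0.0),20.5],-3.7)
f=grab('side','s21.png'); crop(f,140,200,320,320,4.4,'c35.png')
w=grab('wrist','w21.png')
```

```text
t 33.20 pos [533.3  49.6  29.7] bed [-90.8  -1.3] az -3.92 tilt 0.06 F [ 1.4 -0.7 -0.4] w 27.6mm
slide mm [0.8 9.2 1.3]
yaw needed -0.22
```

View pics/c35.png

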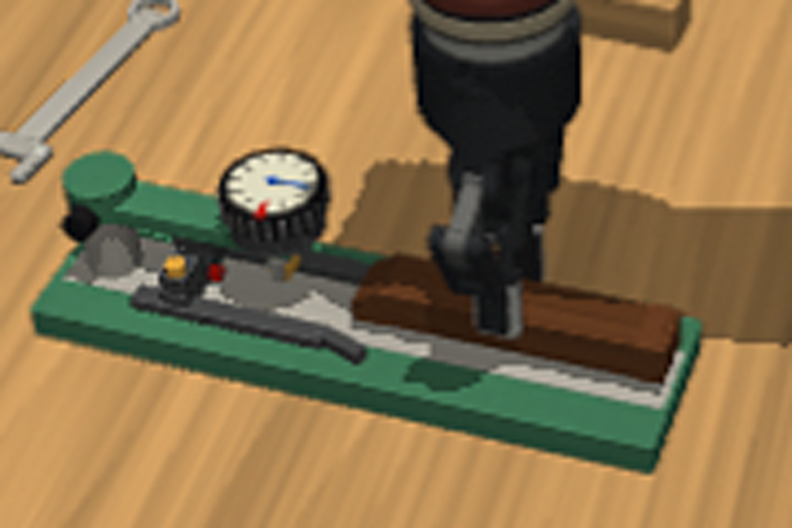

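View pics/w21.png

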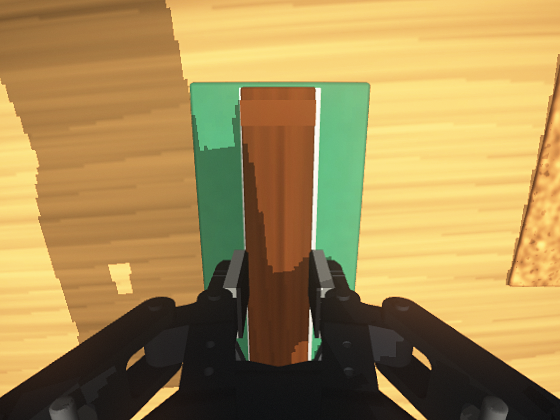

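>>> play_rows(slide=[[0, 0.4, 0.1], [0, 0.3, 0], [0, 0, 0]], yaw=[-0.2, 0, 0], grip=[1, 1, 1])

```text
time: 33.6
tool_pos: [0.5333, 0.0516, 0.023]
tool_rot: [-0.707, 0.707, -0.022, 0.022]
contact_force: [0.2, 0.5, -0.0]
gripper_width: 0.326
```

>>> play_rows(slide=[[0, 0.15, 0], [0, 0, 0]], yaw=[0, 0], grip=[1, 1])

```text
time: 33.8
tool_pos: [0.5333, 0.0516, 0.0215]
tool_rot: [0.707, -0.707, 0.023, -0.022]
contact_force: [-0.6, -0.6, -1.7]
gripper_width: 0.328
```

>>> play_rows(slide=[[0, 0.1, 0], [0, 0, 0]], yaw=[0, 0], grip=[1, 1])

```text
time: 34.0
tool_pos: [0.5334, 0.0515, 0.0205]
tool_rot: [-0.707, 0.707, -0.023, 0.022]
contact_force: [0.6, 0.2, -0.7]
gripper_width: 0.325
```

>>> play_rows(slide=[[0, 0.1, 0], [0, 0, 0]], yaw=[0, 0], grip=[1, 1])

```text
time: 34.2
tool_pos: [0.5334, 0.0515, 0.0195]
tool_rot: [-0.707, 0.707, -0.023, 0.022]
contact_force: [-0.4, -0.2, -0.5]
gripper_width: 0.329
```

>>> play_rows(slide=[[0, 0, 0], [0, 0, 0], [0, -2, 0], [0, -1, 0], [-3, 0, 0], [-3, 0, -0.05], [0, 1.5, 0], [0, 1.5, 0], [0, 0, 0], [0, 0, 0]], yaw=[0, 0, 0, 0, 0, 0, 0, 0, 0, 0], grip=[0, -0.3, -0.4, -0.4, -0.4, -0.4, -0.4, -0.4, -0.4, -0.4])

```text
time: 35.2
tool_pos: [0.4737, 0.0548, 0.0199]
tool_rot: [0.707, -0.707, 0.022, -0.023]
contact_force: [-0.1, -0.4, -0.6]
gripper_width: 0.7
```

Run:
```python
from h import *
s=where([*frombed(-150,0.0),17.5],-3.7)
w=grab('wrist','w22.png')
f=grab('side','s22.png'); crop(f,140,200,320,320,4.4,'c36.png')
```

```text
t 35.20 pos [473.7  54.8  19.9] bed [-150.6    0. ] az -3.65 tilt 0.01 F [-0.1 -0.4 -0.6] w 59.5mm
slide mm [ 0.6  2.4 -0. ]
yaw needed 0.05
```

View pics/w22.png

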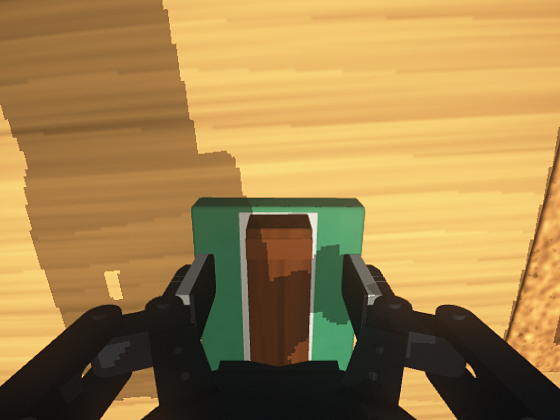

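View pics/c36.png

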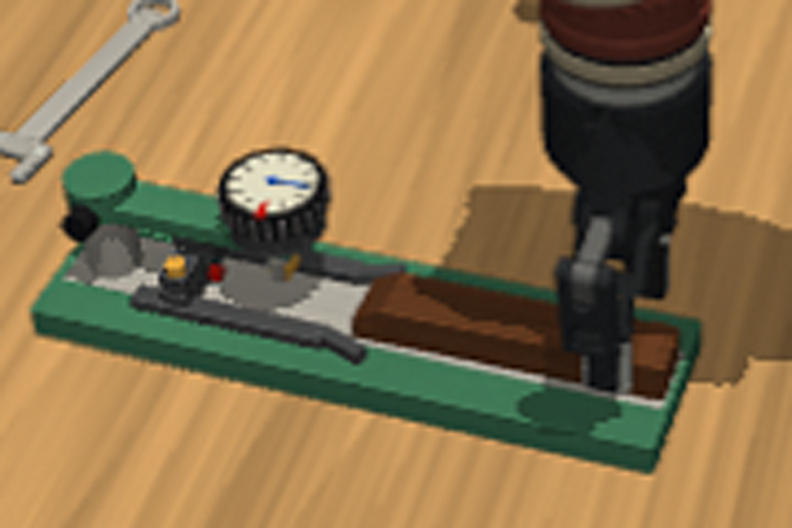

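>>> play_rows(slide=[[0, 0.25, 0], [0, 0, 0], [0, 0, 0], [0, -0.15, 0], [0, 0, 0]], yaw=[0, 0, 0, 0, 0], grip=[-0.3, 0, 1, 1, 1])

```text
time: 35.8
tool_pos: [0.4736, 0.0548, 0.0187]
tool_rot: [-0.707, 0.707, -0.022, 0.023]
contact_force: [-0.2, -0.9, -1.1]
gripper_width: 0.33
```

Run:
```python
from h import *
w=load('wrist')
print('tail edge',[tobed(p).round(1).tolist() for p in pix(w,[(246,228),(312,228)],.042)*1000])
s=where()
w=grab('wrist','w23.png'); crop(w,180,160,380,300,4,'c37.png')
```

```text
tail edge [[-172.0, -13.6], [-172.1, 15.8]]
t 35.80 pos [473.6  54.8  18.7] bed [-150.8    0. ] az -3.65 tilt 0.01 F [-0.2 -0.9 -1.1] w 28.1mm
```

View pics/c37.png

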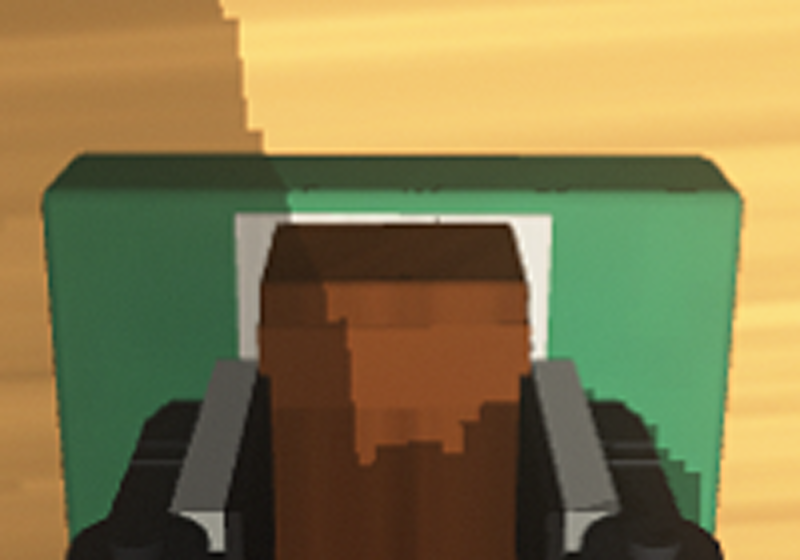

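>>> play_rows(slide=[[0.5, 0, 0], [0.7, 0, 0], [0.7, 0, 0], [0.7, 0, 0], [0.5, 0, 0], [0.4, 0, 0], [0.5, 0, 0], [0.5, 0, 0], [0, 0, 0]], yaw=[0, 0, 0, 0, 0, 0, 0, 0, 0], grip=[1, 1, 1, 1, 1, 1, 1, 1, 1])

```text
time: 36.75
tool_pos: [0.519, 0.0519, 0.0187]
tool_rot: [-0.707, 0.707, -0.022, 0.023]
contact_force: [0.5, 0.6, -1.0]
gripper_width: 0.327
```

>>> play_rows(slide=[[0.4, 0, 0], [0.4, 0, 0], [0.4, 0, 0], [0.4, 0, 0], [0.4, 0, 0], [0.2, 0, 0], [0, 0, 0]], yaw=[0, 0, 0, 0, 0, 0, 0], grip=[1, 1, 1, 1, 1, 1, 1])

```text
time: 37.45
tool_pos: [0.5407, 0.0505, 0.0185]
tool_rot: [0.707, -0.707, 0.022, -0.023]
contact_force: [-1.0, 0.2, -0.9]
gripper_width: 0.331
```

Run:
```python
from h import *
s=where()
f=grab('side','s24.png'); crop(f,155,240,235,290,10,'c38.png')
```

```text
t 37.45 pos [540.7  50.5  18.5] bed [-83.4   0.1] az -3.66 tilt 0.02 F [-1.   0.2 -0.9] w 28.1mm
```

View pics/c38.png

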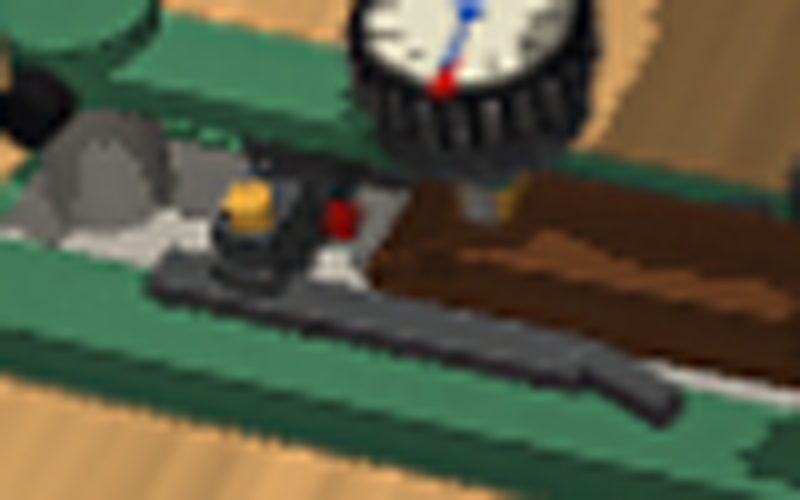

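The needle stands at the mark with the spacer under the roller. About 15 mm remain to the stop.

>>> play_rows(slide=[[0.2, 0, 0], [0.2, 0, 0], [0.2, 0, 0], [0.2, 0, 0], [0.1, 0, 0], [0, 0, 0]], yaw=[0, 0, 0, 0, 0, 0], grip=[1, 1, 1, 1, 1, 1])

```text
time: 38.1
tool_pos: [0.5497, 0.0499, 0.0186]
tool_rot: [-0.707, 0.707, -0.022, 0.023]
contact_force: [-0.4, 0.2, -1.7]
gripper_width: 0.326
```

Run:
```python
from h import *
s=where()
f=grab('side','s25.png'); crop(f,155,240,235,290,10,'c39.png')
```

```text
t 38.10 pos [549.7  49.9  18.6] bed [-74.5   0. ] az -3.65 tilt 0.03 F [-0.4  0.2 -1.7] w 27.7mm
```

View pics/c39.png

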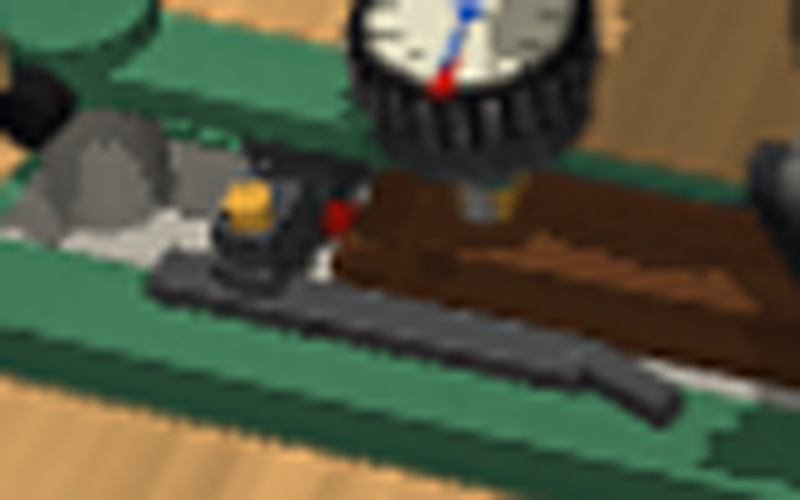

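The nose is at the pin tip, about 6 mm short of the stop.

>>> play_rows(slide=[[0.1, 0, 0], [0.1, 0, 0], [0.05, 0, 0], [0, 0, 0]], yaw=[0, 0, 0, 0], grip=[1, 1, 1, 1])

```text
time: 38.55
tool_pos: [0.5518, 0.0498, 0.0186]
tool_rot: [-0.707, 0.707, -0.023, 0.022]
contact_force: [-2.5, 0.1, -1.7]
gripper_width: 0.328
```

>>> play_rows(slide=[[0.05, 0, 0], [0, 0, 0]], yaw=[0, 0], grip=[1, 1])

```text
time: 38.75
tool_pos: [0.5523, 0.0498, 0.0186]
tool_rot: [-0.707, 0.707, -0.023, 0.022]
contact_force: [-1.6, -0.4, -1.7]
gripper_width: 0.331
```

>>> play_rows(slide=[[0.05, 0, 0], [0, 0, 0]], yaw=[0, 0], grip=[1, 1])

```text
time: 38.95
tool_pos: [0.5529, 0.0498, 0.0186]
tool_rot: [0.707, -0.707, 0.023, -0.023]
contact_force: [-2.0, 0.0, -1.3]
gripper_width: 0.327
```

>>> play_rows(slide=[[0.04, 0, 0], [0, 0, 0]], yaw=[0, 0], grip=[1, 1])

```text
time: 39.15
tool_pos: [0.5533, 0.0497, 0.0186]
tool_rot: [-0.707, 0.707, -0.023, 0.023]
contact_force: [-2.3, -0.7, -1.6]
gripper_width: 0.325
```

Run:
```python
from h import *
s=where()
f=grab('side','s26.png'); crop(f,155,240,235,290,10,'c40.png')
```

```text
t 39.15 pos [553.3  49.7  18.6] bed [-70.9   0.1] az -3.65 tilt 0.00 F [-2.3 -0.7 -1.6] w 27.6mm
```

View pics/c40.png

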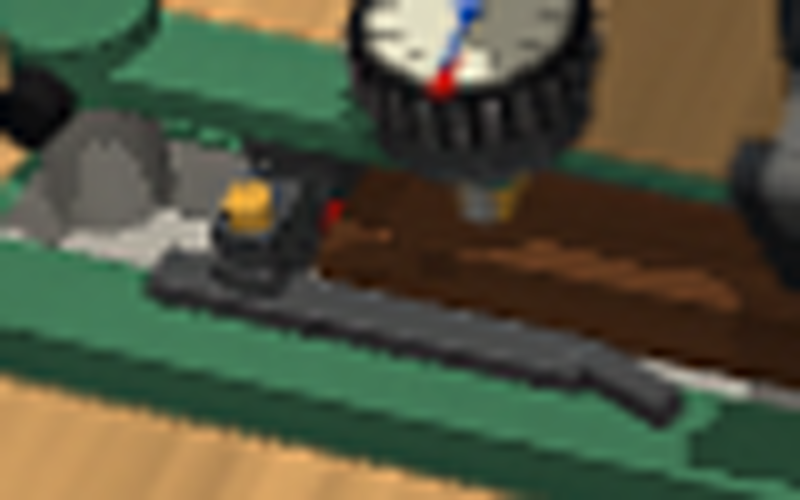

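>>> play_rows(slide=[[0.05, 0, 0], [0.05, 0, 0], [0, 0, 0]], yaw=[0, 0, 0], grip=[1, 1, 1])

```text
time: 39.5
tool_pos: [0.5543, 0.0497, 0.0186]
tool_rot: [-0.707, 0.707, -0.023, 0.023]
contact_force: [-2.6, -0.5, -3.3]
gripper_width: 0.325
```

>>> play_rows(slide=[[0.05, 0, 0], [0, 0, 0]], yaw=[0, 0], grip=[1, 1])

```text
time: 39.7
tool_pos: [0.5548, 0.0497, 0.0186]
tool_rot: [0.707, -0.707, 0.023, -0.023]
contact_force: [-2.3, -0.3, -2.1]
gripper_width: 0.325
```

>>> play_rows(slide=[[0.04, 0, 0], [0, 0, 0]], yaw=[0, 0], grip=[1, 1])

```text
time: 39.9
tool_pos: [0.5552, 0.0496, 0.0186]
tool_rot: [0.707, -0.707, 0.023, -0.023]
contact_force: [-3.3, -0.7, -1.4]
gripper_width: 0.327
```

>>> play_rows(slide=[[0.03, 0, 0], [0, 0, 0]], yaw=[0, 0], grip=[1, 1])

```text
time: 40.1
tool_pos: [0.5555, 0.0496, 0.0186]
tool_rot: [-0.707, 0.707, -0.023, 0.023]
contact_force: [-3.0, -0.2, -1.9]
gripper_width: 0.329
```

>>> play_rows(slide=[[0.03, 0, 0], [0, 0, 0]], yaw=[0, 0], grip=[1, 1])

```text
time: 40.3
tool_pos: [0.5558, 0.0496, 0.0186]
tool_rot: [-0.707, 0.707, -0.023, 0.023]
contact_force: [-2.6, 1.5, -1.8]
gripper_width: 0.329
```

>>> play_rows(slide=[[0.03, 0, 0], [0, 0, 0]], yaw=[0, 0], grip=[1, 1])

```text
time: 40.5
tool_pos: [0.556, 0.0496, 0.0186]
tool_rot: [-0.707, 0.707, -0.023, 0.022]
contact_force: [-2.8, -0.3, -2.7]
gripper_width: 0.325
```

>>> play_rows(slide=[[0.03, 0, 0], [0, 0, 0]], yaw=[0, 0], grip=[1, 1])

```text
time: 40.7
tool_pos: [0.5564, 0.0496, 0.0186]
tool_rot: [0.707, -0.707, 0.023, -0.023]
contact_force: [-3.5, -0.7, -2.9]
gripper_width: 0.327
```

>>> play_rows(slide=[[0.03, 0, 0], [0, 0, 0]], yaw=[0, 0], grip=[1, 1])

```text
time: 40.9
tool_pos: [0.5567, 0.0495, 0.0186]
tool_rot: [-0.707, 0.707, -0.023, 0.023]
contact_force: [-2.9, -0.6, -2.1]
gripper_width: 0.328
```

>>> play_rows(slide=[[0.03, 0, 0], [0, 0, 0]], yaw=[0, 0], grip=[1, 1])

```text
time: 41.1
tool_pos: [0.557, 0.0495, 0.0186]
tool_rot: [-0.707, 0.707, -0.023, 0.023]
contact_force: [-2.9, -0.4, -1.5]
gripper_width: 0.331
```

>>> play_rows(slide=[[0.03, 0, 0], [0, 0, 0]], yaw=[0, 0], grip=[1, 1])

```text
time: 41.3
tool_pos: [0.5573, 0.0495, 0.0186]
tool_rot: [0.707, -0.707, 0.023, -0.023]
contact_force: [-2.6, 0.1, -1.6]
gripper_width: 0.332
```

>>> play_rows(slide=[[0.03, 0, 0], [0, 0, 0]], yaw=[0, 0], grip=[1, 1])

```text
time: 41.5
tool_pos: [0.5573, 0.0495, 0.0185]
tool_rot: [0.707, -0.707, 0.023, -0.022]
contact_force: [-3.5, -0.1, -1.3]
gripper_width: 0.331
```

>>> play_rows(slide=[[0.03, 0, 0], [0, 0, 0]], yaw=[0, 0], grip=[1, 1])

```text
time: 41.7
tool_pos: [0.5573, 0.0495, 0.0183]
tool_rot: [0.707, -0.707, 0.023, -0.022]
contact_force: [-6.2, -1.1, -1.6]
gripper_width: 0.326
```

Run:
```python
from h import *
s=where()
f=grab('side','s27.png'); crop(f,155,240,235,290,10,'c41.png')
```

```text
t 41.70 pos [557.3  49.5  18.3] bed [-66.8   0.1] az -3.65 tilt 0.07 F [-6.2 -1.1 -1.6] w 27.7mm
```

View pics/c41.png

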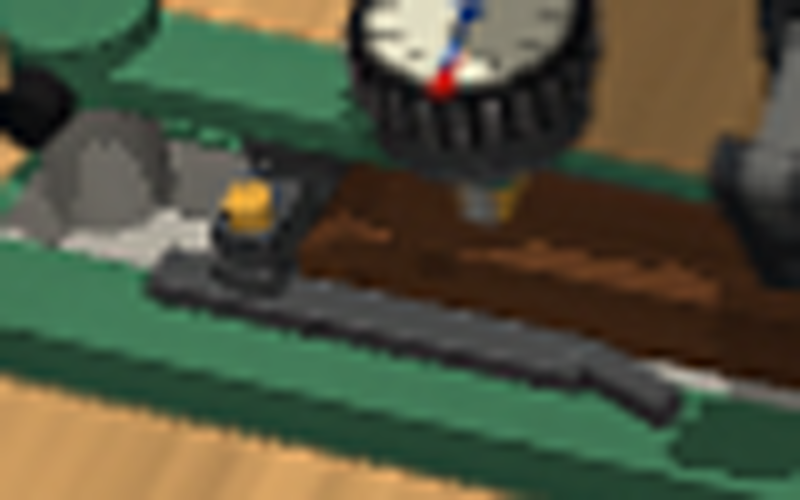

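Home: x stalls at 0.5573 with about 6 N, and the pin is gone. I'll release and rise.

>>> play_rows(slide=[[-0.03, 0, 0], [0, 0, 0], [0, 0, 0], [0, 0, 0], [0, -2, 0], [0, -3, 0], [0, -4, 0], [0, -4, 0], [0, 0, 0], [0, 0, 0]], yaw=[0, 0, 0, 0, 0, 0, 0, 0, 0, 0], grip=[0.3, -0.3, -0.5, -0.5, -0.5, -0.5, -0.5, -0.5, -0.5, -0.5])

```text
time: 42.75
tool_pos: [0.5591, 0.0494, 0.1507]
tool_rot: [-0.707, 0.707, -0.021, 0.024]
contact_force: [-1.0, 0.1, 0.4]
gripper_width: 0.753
```

Run:
```python
from h import *
s=where()
f=grab('side','s28.png'); crop(f,155,240,235,290,10,'c42.png'); crop(f,140,220,340,410,3.1,'c43.png')
g=grab('scene','sc6.png'); crop(g,280,200,380,345,4.1,'c44.png')
w=grab('wrist','w24.png')
```

```text
t 42.75 pos [559.1  49.4 150.7] bed [-65.1   0.1] az -3.65 tilt 0.27 F [-1.   0.1  0.4] w 64.0mm
```

View pics/c42.png

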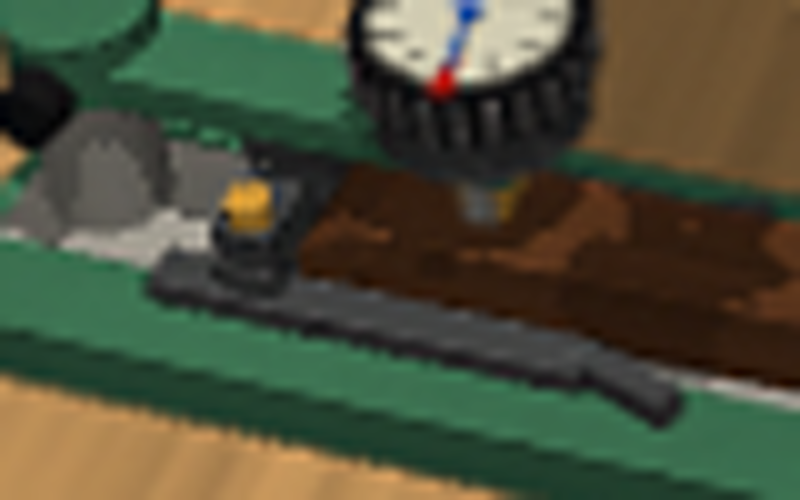

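View pics/c43.png

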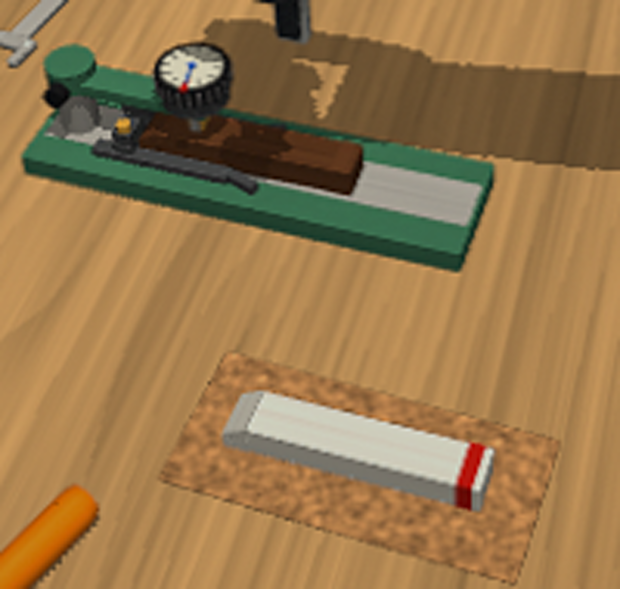

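View pics/w24.png

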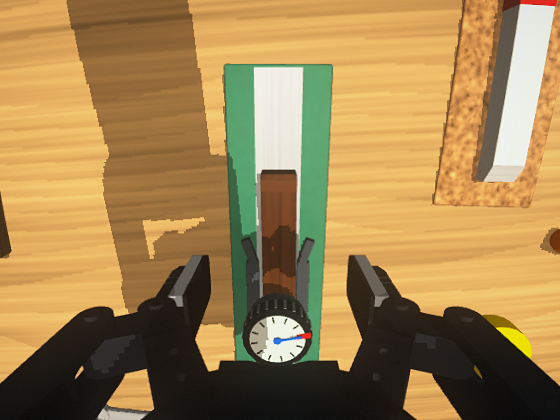

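Side shows the spacer home with no pin gap and the master flat on the cork. Wrist shows the needle from (277,341) pointing straight at the red mark at (306,336). I'm handing in.

Run:
```python
from dial import *
w=dial('w25.png',box=(235,300,325,358))
where()
print(workorder.job_done())
```

```text
hub px 277.0 342.0 33
red px 305.3157894736842 336.4561403508772 57 needle 97.51674909220773 mark 99.70788779224289 still cw 2.191138700035154 hub bed [30.66937732  0.05246281]
t 42.95 pos [556.5  49.5 146.6] bed [-67.7   0. ] az -3.65 tilt 0.18 F [ 0.3 -0.3 -0.2] w 63.9mm
the job is handed in; nothing more can be done
None
```

I handed the job in at about 43 s of the 72 s allowed; the interface gives no verdict.

**What I did:** I slid the master in until it stalled at the stop, turned the rim until the zero mark stood at the needle, and re-seated the master once as insurance. I then drew it out and laid it on the cork mat, and slid the middle-sized walnut bar in until it stalled at the stop. The largest force I read at either stall was about 6.4 N, taken at the end of each step, so a brief higher peak would not have shown.

**Last checks:**
- **Spacer:** no red pin shows at the stop after release, and the bar sits flat on the bed under the roller.
- **Zero mark:** the last picture puts it 2.2° from the needle, about 1 mm at the rim. It was 0.2° just after setting, and the last reading was taken at a steeper angle, so it is coarser.
- **Master:** it lies flat near the middle of the mat.
- **Gripper:** it is raised clear and open, touching nothing.

**What disagreed:**
- **Fingertip height:** the images put the closed tips about 11 mm behind the reported TCP, not 11 mm ahead of it. My first grasp closed above the master without moving it, so I worked from the images after that.
- **Master's tail:** I first took the edge of its red band for the tail and corrected that by 6 mm before gripping.

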